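# Turn the care calendar's leaf and do the monthly safety-switch test

## Task

It is the first of the month at the aquarium cabinet. Put every small fitting that was left on the open ring calendar into the grey tray, then turn the calendar's stiff leaf over its rings so that it lies flat on the other side showing its other face. After that do the monthly test of the safety switch: press its test button so that the lever drops, then lift the lever all the way back up; leave the breeder box, siphon bell and bottle alone.

Things in the scene. Friction and masses are not known exactly. Their poses are not given: they have to be found in the camera images.
- binder: Open ring calendar fixed on the shelf: black cover 176 (its x) x 250 (y) x 4 mm, page blocks 170 mm long in x, 15 to 115 mm either side of the spine, top 27.5 mm up. Origin: centre of its underside. x runs along the spine, away from the robot; the leaf starts on the -y side. Ring axis (turning axis): parallel to x at y = 0, 30 mm up; three steel rings, 18 mm radius outside.
- leaf (a joint): Angle of the stiff grey leaf (3 mm thick, 120 g, 170 mm long in the binder's x, 12 to 118 mm from the ring axis) about the ring axis. 0 = flat on the -y side (start; upper face 31.5 mm up), 1.57 = upright, 3.14 = flat on the +y side. It swings freely, lightly damped, and falls to the side it leans to.
- rod_near (a point): On the leaf's free edge, 122 mm from the ring axis and parallel to it, is a brown wooden rod 10 mm thick, 254 mm long, sticking out 42 mm past both ends of the leaf: grip it there across from above; it rolls between the fingers as the leaf turns. This point: on the rod's axis at its -x (near) end, 25 mm outside the leaf, 17 mm from the tip; 30 mm above the shelf when the leaf lies flat.
- rod_far (a point): The same at the rod's other end, at the binder's +x.
- tray: Open grey plastic tray, fixed to the shelf, 160 (its x) x 190 (its y) x 32 mm high, walls and floor 4 mm. Origin: centre of its underside.
- button (a joint): Travel of the round grey test button, m: 0 = out, 0.008 = fully in. Spring: 1 N at first, 5 N when fully in. It trips the lever at about 5.5 mm, so press it right in.
- button_top (a point): Centre of the top of the test button (24 mm across, 67.5 mm above the shelf, pressed straight down), on top of the white safety switch near its front edge, 65 mm to the side of the lever.
- lever (a joint): Angle of the switch's black lever, rad: 0 = up (leaning 0.3 rad past upright to the back, where it rests against its stop), 1.65 = dropped forward, 0.22 rad above level. It topples freely to either stop, its balance point being at 0.3.
- lever_grip (a point): Centre of the lever's black grip, a block 16 mm wide (along the lever's axle), 12 mm thick and 22 mm long, 64 mm out from the axle; lever 75 mm long over all. When dropped, this point is 64 mm above the shelf and 27 mm in front of the switch's front face. The grip can be pinched from above across its width and turns between the fingers.
- rcd: Safety switch, white box 130 x 130 x 55 mm high, fixed to the shelf, two printed sockets at its back. Origin: centre of its underside; its front, towards which the lever drops, is -x. The lever's axle is parallel to y, at x = -30, z = 50 mm, the lever at y = -30 mm; the button is at x = -46, y = +35 mm.
- tube_long_mid (a point): White ceramic square shrimp tube, 46 mm (its x) x 30 x 30 mm, 60 g, with a bore along x. Centre. Starts on the leaf. May be absent, as any fitting may.
- tube_short_mid (a point): White ceramic square shrimp tube, 34 mm (x) x 30 x 30 mm, 60 g, bore along x. Centre. Starts on the page on the binder's +y side.
- scraper_mid (a point): Black magnetic glass cleaner half, 42 (x) x 28 (y) x 26 (z) mm, 60 g; its lower 18 mm are the full block, above it a ridge 30 x 14 mm. Centre, half-way up. Starts on the leaf.
- pot_mid (a point): Small square terracotta plant pot, open at the top, 34 x 34 x 30 mm high, wall 4 mm, 50 g. Centre, half-way up. Starts on the leaf.
- stone_mid (a point): Grey air stone block, 42 (x) x 24 x 24 mm, 40 g. Centre. Starts on the page on the binder's +y side.
- clip_mid (a point): Red plastic suction-cup clip, 24 mm high, 30 g: cup 30 mm across below, above it a two-jawed clip 26 (x) x 14 (y) mm, from 9 to 24 mm up. Centre, half-way up. Starts on the page on the binder's +y side.
- breeder: Bystander: lidded clear breeder box, 74 x 104 x 73 mm. Origin: centre of its underside.
- bell: Bystander: black siphon bell standing upright, 54 mm across, 130 mm high. Origin: centre of its underside.
- conditioner: Bystander: white plastic bottle, 60 mm across, 150 mm high. Origin: centre of its underside.

How it is judged:
On the way, in this order (a step that is already met when the one before it is completed fails the run):
1. every fitting present lies in the tray (x of tube_long_mid in the frame of tray between -0.078 and 0.078 m and y of tube_long_mid in the frame of tray between -0.093 and 0.093 m and height (world z) of each of tube_long_mid, scraper_mid, pot_mid, tube_short_mid, stone_mid, clip_mid below 0.06 m and x of scraper_mid in the frame of tray between -0.078 and 0.078 m and y of scraper_mid in the frame of tray between -0.093 and 0.093 m and x of pot_mid in the frame of tray between -0.078 and 0.078 m and y of pot_mid in the frame of tray between -0.093 and 0.093 m and x of tube_short_mid in the frame of tray between -0.078 and 0.078 m and y of tube_short_mid in the frame of tray between -0.093 and 0.093 m and x of stone_mid in the frame of tray between -0.078 and 0.078 m and y of stone_mid in the frame of tray between -0.093 and 0.093 m and x of clip_mid in the frame of tray between -0.078 and 0.078 m and y of clip_mid in the frame of tray between -0.093 and 0.093 m and value of joint leaf below 0.5 rad), for 0.2 s.
2. the leaf lies turned over on the other side (value of joint leaf above 3 rad), for 0.2 s.
3. the test button is pressed (the lever still being up) (value of joint button above 0.004 m).
4. the lever has dropped (value of joint lever above 1.4 rad), for 0.1 s.
5. the lever is back up against its stop (value of joint lever below 0.12 rad), for 0.2 s.
At the end, for the whole second after the job is handed in: Every fitting present is inside the tray's walls with its centre under 60 mm above the shelf, the leaf is turned to more than 3.0 rad, the lever is up (under 0.12 rad) and the button is out (x of tube_long_mid in the frame of tray between -0.078 and 0.078 m and y of tube_long_mid in the frame of tray between -0.093 and 0.093 m and height (world z) of each of tube_long_mid, scraper_mid, pot_mid, tube_short_mid, stone_mid, clip_mid below 0.06 m and x of scraper_mid in the frame of tray between -0.078 and 0.078 m and y of scraper_mid in the frame of tray between -0.093 and 0.093 m and x of pot_mid in the frame of tray between -0.078 and 0.078 m and y of pot_mid in the frame of tray between -0.093 and 0.093 m and x of tube_short_mid in the frame of tray between -0.078 and 0.078 m and y of tube_short_mid in the frame of tray between -0.093 and 0.093 m and x of stone_mid in the frame of tray between -0.078 and 0.078 m and y of stone_mid in the frame of tray between -0.093 and 0.093 m and x of clip_mid in the frame of tray between -0.078 and 0.078 m and y of clip_mid in the frame of tray between -0.093 and 0.093 m and value of joint leaf above 3 rad and value of joint lever below 0.12 rad and value of joint button below 0.002 m); the robot touches nothing.
It fails at once if the breeder box is pushed more than 4 cm or knocked over (distance of breeder from where it was at the start of the episode above 0.04 m or angle between breeder's own z axis and vertical above 0.5 rad).
It fails at once if the siphon bell is pushed more than 4 cm or knocked over (distance of bell from where it was at the start of the episode above 0.04 m or angle between bell's own z axis and vertical above 0.5 rad).
It fails at once if the bottle is pushed more than 4 cm or knocked over (distance of conditioner from where it was at the start of the episode above 0.04 m or angle between conditioner's own z axis and vertical above 0.5 rad).
Of tube_long, scraper, pot, tube_short, stone, clip only 4 to 6 are there at a start; the rules pass over those that are not, and their reading is None.
At some moment in a run one of tube_long, scraper, pot, tube_short, stone, clip may be knocked a few centimetres aside while the robot is not near it.
Once in a run the grip may slacken for a moment while it holds something.
It also fails if it takes over 210 s, if anything falls off the work surface, if the arm or the gripper's body presses on something with over 40 N, if the wrist force passes 120 N, or if a joint passes its speed limit or range.

## Robot

A 6-joint arm with a two-finger parallel gripper is mounted at the origin on the work surface. World frame = base frame: x ahead of the robot, y to its left, z up, the work surface at z = 0. Lengths are in m, angles in rad, forces in N, time in s.
With the tool pointing down it reaches from about 0.3 to 0.775 m from the base axis. Payload 14.6 kg.
Tool frame: the origin (TCP) lies midway between the tips of the shut fingers; the grasp point (between the pads) lies 19 mm behind it; z points along the fingers, y is the line along which they close (so a half turn about z gives the same grasp; the last joint's range is limited). The gripper opens to 94 mm and grips with 3 to 60 N. Pads are 16 mm wide; open, the fingers measure 119 mm over their backs; the gripper's body (75 mm by 177 mm) begins 78 mm behind the grasp point.
Start: joints at [1.062, 0.3, 1.521, -0, 1.321, -0.067], TCP at [0.235, 0.497, 0.205] pointing down, gripper open.
Joint ranges: [-3.03, 3.03], [-0.79, 2.21], [0.23, 2.52], [-1.04, 4.18], [0, 3.07], [-2.55, 2.55]. Speed limits (rad/s): [2.22, 2.22, 2.57, 3.14, 3.14, 3.14].

## Interface

Orientations are given as a unit quaternion [x, y, z, w].
In Python, from workcell import ctrl gives the robot as it stands.
- The arm moves only by the tool arm_command, never from a script. Its argument "deltas" is a list of rows, each an object with "claw": the opening, from 0 (shut) to 1 (fully open); "delta_pos": the shift along the world's x, y, z scaled (see below), a list of three; "rot": the turn, a rotation vector about the world's x, y, z scaled (see below), a list of three. A call has 1 to 12 rows; each row shifts and turns the commanded pose from where the row before left it; what a row does not reach is not made up. The controller multiplies each number of a shift by 0.25 m and each number of a turn by 360 degrees. A row lasts 1/12 s, in which the tool goes at most 41.7 mm and 7.16 degrees, less where a joint would pass 70% of its speed; a pose out of reach is approached as far as the arm can. A call with a number of a shift or a turn outside -1 to 1 is refused whole. A call with a gripper value outside its range is refused whole. The fingers move at their own pace and stop on an object; "newtons" is the grip in N (left out, the last holds). Time passes only in rows, so rows that do not move let the fingers close. It gives the time, the measured TCP pose, the force, the opening and the grip force at its end, in the units of the state.
- ctrl.get_state(): the state, without advancing time (a new reading comes with each control period).
- ctrl.snapshot(name): name is "scene" or "side" or "wrist"; returns a dict with "pixels" (420x560x3 uint8, red, green, blue), "vertical_fov" (degrees; the focal length in pixels is half the picture's height over the tangent of half this angle, whatever the lens; pixels are square), "cx", "cy" (the principal point, pixels), "k1" (the pictures are not rectified: a ray, as slopes to the right and down, at radius r is drawn at 1 + k1 r^2 times it, then the intrinsics apply), "rvec" (rotation vector, rad) and "tvec" (3), from world to camera coordinates, as OpenCV has them. Camera axes: x right, y down, z forward; pixel columns grow to the right and rows downward; lengths in m; the calibration is good to about 2 mm. A picture is of the moment at which its call begins. There is no depth.
- ctrl.job_done(): hands the job in; it is judged then, once.
The state is a dict: "t": time; "joint_pos": joint angles; "joint_vel": joint speeds; "joint_torque": joint torques, N m; "eef_pos": TCP position; "tool_rot": TCP orientation; "contact_force": force on the tool from outside, world axes, zero at the start; "moment": the same for the moment, N m; "opening": finger opening in m; "grasp_force": force on a finger pad.
Only numpy, scipy, OpenCV 4.12 (cv2) and the standard library are available. Lean on these libraries where they do the work, as an engineer would, in place of code of your own. Each camera call takes 0.05 s, during which the arm holds its last target. There are 200 camera calls.

## Working session

There is one attempt and no reset: what is moved stays moved. The work goes in short steps, Python scripts to look and compute and a tool call to move; the robot and the scene stay as the last step left them, time stands still between calls to the robot, and variables do not carry over. Pictures are saved under pics/ and viewed, at most 14 in all, crops included, and the job is handed in when it is done.

Besides the shell and the picture viewer there is one more tool, called after ">>>" as name([rows], argument=value, ...), one row to a line, values as JSON. arm_command: Moves the arm, as the interface text tells. Its arguments: {"type":"object","properties":{"deltas":{"type":"array","items":{"type":"object","properties":{"claw":{"type":"number"},"delta_pos":{"type":"array","items":{"type":"number","minimum":-1,"maximum":1}},"rot":{"type":"array","items":{"type":"number","minimum":-1,"maximum":1}}}}},"newtons":{"type":"number"}},"required":["deltas"]}

```bash
mkdir -p pics
cat > h.py <<'E'
import numpy as np, cv2
from workcell import ctrl
def snap(n,f=None):
    s=ctrl.snapshot(n)
    if f: cv2.imwrite('pics/'+f,cv2.cvtColor(s['pixels'],cv2.COLOR_RGB2BGR))
    return s
def K(s):
    f=210/np.tan(np.radians(s['vertical_fov'])/2); return f
def ray(s,u,v):
    f=K(s); d=np.array([(u-s['cx'])/f,(v-s['cy'])/f]); x=d.copy()
    for _ in range(30): x=d/(1+s['k1']*(x@x))
    R=cv2.Rodrigues(np.array(s['rvec'],float))[0]; t=np.array(s['tvec'],float).ravel()
    return -R.T@t, R.T@np.array([x[0],x[1],1])
def onz(s,u,v,z):
    o,d=ray(s,u,v); return o+d*(z-o[2])/d[2]
def proj(s,p):
    R=cv2.Rodrigues(np.array(s['rvec'],float))[0]; c=R@np.array(p)+np.array(s['tvec']).ravel()
    x=c[:2]/c[2]; x=x*(1+s['k1']*(x@x)); return x*K(s)+[s['cx'],s['cy']]
E
python3 - <<'E'
from h import *
for n in('scene','side','wrist'):
    s=snap(n,n+'0.png'); print(n,s['vertical_fov'],s['cx'],s['cy'],s['k1'],ray(s,280,210))
print(ctrl.get_state())
E
```

```text
scene 46.424182564898025 282.88972855428807 210.3047700102014 -0.15042496345410586 (array([1.58421248, 0.43274471, 0.96301352]), array([-0.70438097, -0.31563447, -0.63581251]))
side 51.900974037201756 286.21279208811677 210.44455724529067 -0.12986370894337293 (array([ 0.37696441, -0.63867509,  0.74238031]), array([ 0.21926937,  0.67694484, -0.70276241]))
wrist 62.99382911381616 276.8207964432185 204.62790015555368 -0.0715892421825099 (array([0.15837068, 0.53321657, 0.38438679]), array([ 0.27652594, -0.12232741, -0.95336308]))
{'t': 0.15, 'joint_pos': array([ 1.06243197e+00,  3.00351518e-01,  1.52140961e+00, -3.54611630e-06,
        1.32072676e+00, -6.66172496e-02]), 'joint_vel': array([ 0.00190803, -0.00110268, -0.00174486,  0.00085372, -0.00172615,
        0.00163882]), 'joint_torque': array([ 1.70159477e-03, -5.31959116e+01, -3.52824104e+01,  7.08312239e-02,
        2.35184940e-02, -5.90298600e-05]), 'eef_pos': array([0.23505199, 0.4970257 , 0.20502447]), 'tool_rot': array([ 2.19081588e-01,  9.75706440e-01, -4.29732940e-04, -1.25273149e-04]), 'contact_force': array([ 0.81545907, -0.2716039 , -0.31796589]), 'moment': array([ 0.046106  , -0.01488529, -0.00394332]), 'grasp_force': 0.0, 'opening': 0.09383215460093884}
```

View pics/scene0.png

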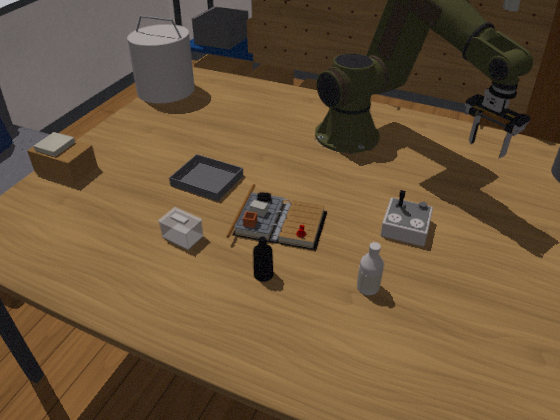

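View pics/side0.png

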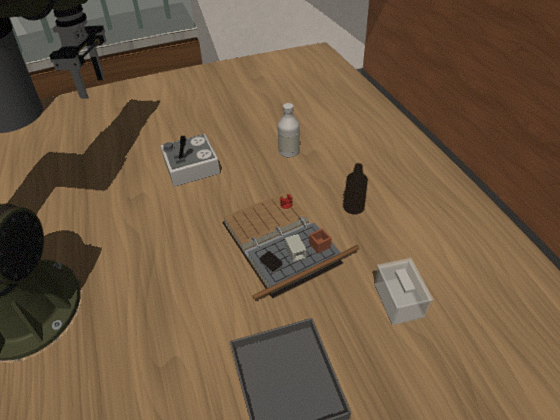

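The pictures show the scraper (side 271,261), white tube (296,245) and pot (320,240) on the leaf, and the clip (287,201) on the page. The tray is at side (288,375), the switch at (190,158), and the rod runs (257,295)–(358,250). Next I'll zoom in.

Run:
```python
import cv2
a=cv2.imread('pics/side0.png')[180:305,215:375]; b=cv2.imread('pics/scene0.png')[180:255,225:335]
cv2.imwrite('pics/c1.png',cv2.resize(a,(768,600),interpolation=cv2.INTER_CUBIC))
cv2.imwrite('pics/c2.png',cv2.resize(b,(770,525),interpolation=cv2.INTER_CUBIC))
```

```text
(no output)
```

View pics/c1.png

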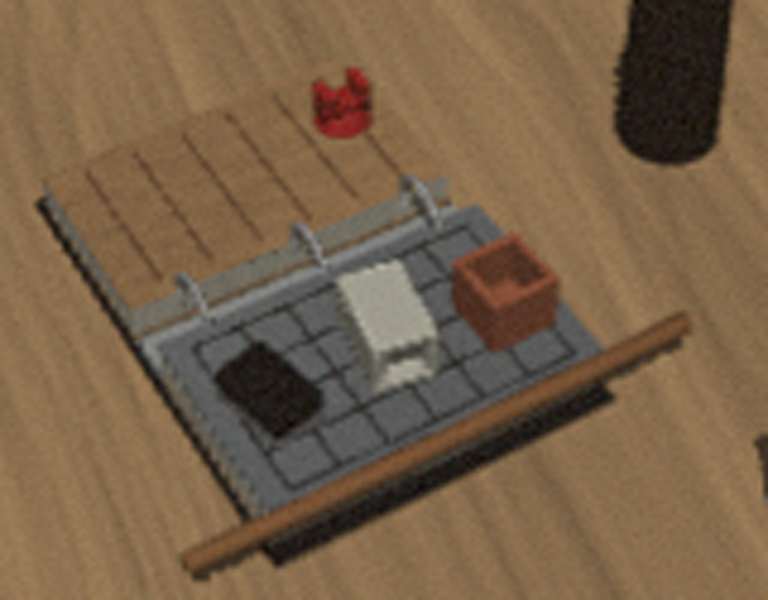

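View pics/c2.png

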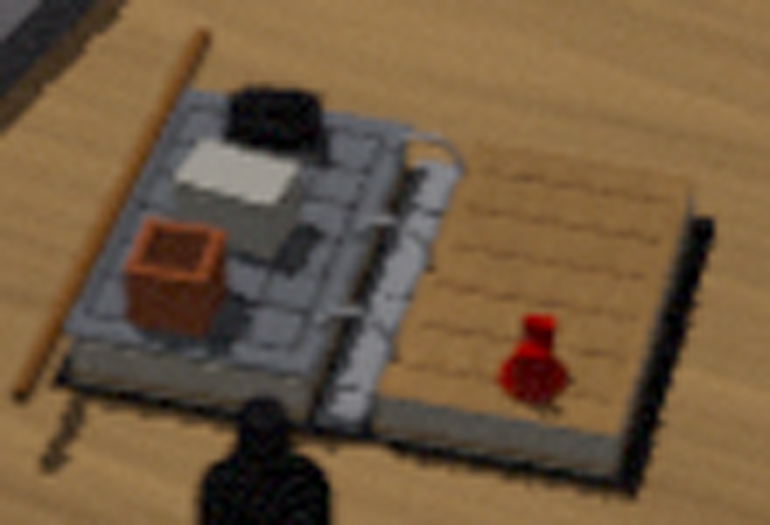

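Only four fittings are present: scraper, long tube, pot and clip. The crops give the rod ends (255,298) and (358,247) and the top centres. Now I'll cast rays.

```bash
python3 - <<'E'
from h import *
np.set_printoptions(precision=4,suppress=True)
s=snap('side'); c=snap('scene')
a=onz(s,255,297.7,.03);b=onz(s,357.9,247.1,.03)
print('rod',a,b,np.linalg.norm(b-a))
ex=(b-a)/np.linalg.norm(b-a); ey=np.array([-ex[1],ex[0],0]); print('yaw',np.arctan2(ex[1],ex[0]))
B=(a+b)/2+.122*ey; print('binder',B)
# scene rod: c2 scale 7
a2=onz(c,225+20/7,180+393/7,.03);b2=onz(c,225+203/7,180+36/7,.03);print('rod scene',b2,a2)
for n,u,v,z in [('pot',320.4,235.8,.0615),('tube',295.4,244.8,.0615),('scr',271.3,260.8,.045),('clip',286.5,198.7,.0515),('clipb',286.5,204.6,.032)]:
    p=onz(s,u,v,z); print(n,p,'in binder',(p-B)@ex,(p-B)@ey)
for n,u,v,z in [('pot',225+177/7,180+243/7,.0615),('tube',225+238/7,180+172/7,.0615),('scr',225+275/7,180+118/7,.045),('clip',225+540/7,180+325/7,.0515)]:
    p=onz(c,u,v,z); print('S',n,p)
print('tray side corners',[onz(s,*q,.032) for q in[(232,341),(312,322),(346,408)]])
print('tray scene corners',[onz(c,*q,.032)[:2] for q in[(171,179),(197,158),(243,176),(216,197)]])
print('breeder',onz(s,405,300,.0),'bell',onz(s,355,210,0),'bottle',onz(s,289,153,0))
print('rcd side top',[onz(s,*q,.055)[:2] for q in[(162,148),(208,136),(217,158),(174,172)]])
for n,S in(('side',s),('scene',c)):
    im=S['pixels']
    q=im[125:190,150:230] if n=='side' else im[180:250,370:445]
    cv2.imwrite('pics/r_%s.png'%n,cv2.cvtColor(cv2.resize(q,(480,400),interpolation=cv2.INTER_CUBIC),cv2.COLOR_RGB2BGR))
E
python3 -c "
import cv2,numpy as np
cv2.imwrite('pics/r.png',np.hstack([cv2.imread('pics/r_%s.png'%n) for n in('side','scene')])[:, ::1][:, :960][::1])
i=cv2.imread('pics/r.png');cv2.imwrite('pics/r.png',cv2.resize(i,(800,333)))"
```

```text
rod [ 0.4712 -0.1649  0.03  ] [ 0.7176 -0.1213  0.03  ] 0.25030556042611574
yaw 0.17536961086973976
binder [ 0.5731 -0.023   0.03  ]
rod scene [ 0.4708 -0.1574  0.03  ] [ 0.7167 -0.1169  0.03  ]
pot [ 0.6429 -0.0871  0.0615] in binder 0.057523416873087055 -0.07530137377089222
tube [ 0.5846 -0.0912  0.0615] in binder -0.0005777571458409035 -0.06922969393254334
scr [ 0.5278 -0.1005  0.045 ] in binder -0.058176786228681665 -0.06844226953401987
clip [0.6193 0.0567 0.0515] in binder 0.059432426992807263 0.07037060113022113
clipb [0.6191 0.0571 0.032 ] in binder 0.05927289911362431 0.07085681577158075
S pot [ 0.6398 -0.0836  0.0615]
S tube [ 0.588  -0.0812  0.0615]
S scr [ 0.5294 -0.0925  0.045 ]
S clip [0.6151 0.0669 0.0515]
tray side corners [array([ 0.4033, -0.2413,  0.032 ]), array([ 0.5541, -0.2562,  0.032 ]), array([ 0.5441, -0.4261,  0.032 ])]
tray scene corners [array([ 0.554, -0.419]), array([ 0.4131, -0.4065]), array([ 0.4431, -0.2114]), array([ 0.5765, -0.236 ])]
breeder [ 0.7578 -0.2617  0.    ] bell [0.7793 0.0095 0.    ] bottle [0.7095 0.2833 0.    ]
rcd side top [array([0.3728, 0.3668]), array([0.5031, 0.3729]), array([0.5031, 0.2653]), array([0.387 , 0.2508])]
```

View pics/r.png

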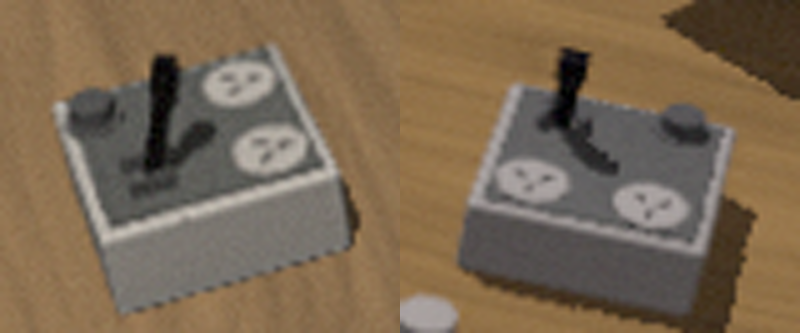

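The side and scene views agree to about 1 cm, and the binder yaw is 10°. The lever is up and the button sits left of it. I'll move above the binder for precise wrist views.

>>> arm_command([
  {"delta_pos": [0.085, -0.132, 0.011], "rot": [0, 0, 0.0164], "claw": 1},
  {"delta_pos": [0.085, -0.132, 0.011], "rot": [0, 0, 0.0164], "claw": 1},
  {"delta_pos": [0.085, -0.132, 0.011], "rot": [0, 0, 0.0164], "claw": 1},
  {"delta_pos": [0.085, -0.132, 0.011], "rot": [0, 0, 0.0164], "claw": 1},
  {"delta_pos": [0.085, -0.132, 0.011], "rot": [0, 0, 0.0164], "claw": 1},
  {"delta_pos": [0.085, -0.132, 0.011], "rot": [0, 0, 0.0164], "claw": 1},
  {"delta_pos": [0.085, -0.132, 0.011], "claw": 1},
  {"delta_pos": [0.085, -0.132, 0.011], "claw": 1},
  {"delta_pos": [0.085, -0.132, 0.011], "claw": 1},
  {"delta_pos": [0.085, -0.132, 0.011], "claw": 1},
  {"delta_pos": [0.085, -0.132, 0.011], "claw": 1},
  {"delta_pos": [0.085, -0.132, 0.011], "claw": 1},
])

```text
validation failed for argument at $.de...
```

>>> arm_command([
  {"delta_pos": [0.085, -0.132, 0.011], "claw": 1},
  {"delta_pos": [0.085, -0.132, 0.011], "claw": 1},
  {"delta_pos": [0.085, -0.132, 0.011], "claw": 1},
  {"delta_pos": [0.085, -0.132, 0.011], "claw": 1},
  {"claw": 1},
  {"claw": 1},
  {"claw": 1},
])

```text
validation failed for argument at $.de...
```

Run:
```python
from h import *
s=snap('wrist','w1.png'); import pickle; pickle.dump(s,open('w1.pkl','wb'))
st=ctrl.get_state(); print(st['t'],st['eef_pos'],st['tool_rot'],st['joint_pos'])
im=cv2.imread('pics/w1.png'); cv2.imwrite('pics/w1b.png',cv2.resize(im,(800,600),interpolation=cv2.INTER_CUBIC))
```

```text
0.3 [0.2351186  0.49711134 0.20526545] [ 2.19098535e-01  9.75702719e-01 -1.83170139e-04 -5.30623957e-05] [ 1.06240123e+00  3.00087606e-01  1.52118232e+00 -2.17844086e-06
  1.32070412e+00 -6.66136264e-02]
```

View pics/w1b.png

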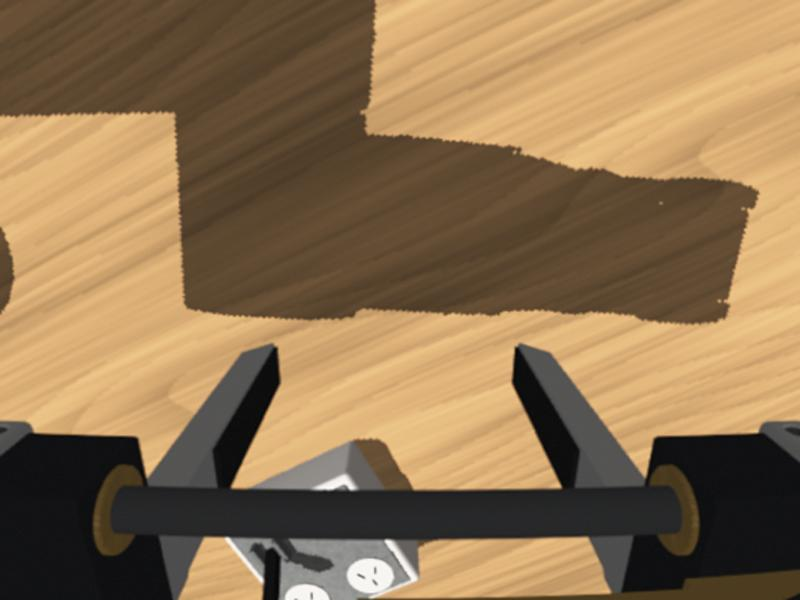

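Those moves were refused, probably because a row lacked a field. The wrist view shows only table, with the fingers at (280,350) and (515,350), so the visible area lies on the camera's side. I'll send complete rows and go a bit farther in x.

>>> arm_command([
  {"delta_pos": [0.1, -0.13, 0.011], "rot": [0, 0, 0.0164], "claw": 1},
  {"delta_pos": [0.1, -0.13, 0.011], "rot": [0, 0, 0.0164], "claw": 1},
  {"delta_pos": [0.1, -0.13, 0.011], "rot": [0, 0, 0.0164], "claw": 1},
  {"delta_pos": [0.1, -0.13, 0.011], "rot": [0, 0, 0.0164], "claw": 1},
  {"delta_pos": [0.1, -0.13, 0.011], "rot": [0, 0, 0.0164], "claw": 1},
  {"delta_pos": [0.1, -0.13, 0.011], "rot": [0, 0, 0.0164], "claw": 1},
  {"delta_pos": [0.1, -0.13, 0.011], "rot": [0, 0, 0], "claw": 1},
  {"delta_pos": [0.1, -0.13, 0.011], "rot": [0, 0, 0], "claw": 1},
  {"delta_pos": [0.1, -0.13, 0.011], "rot": [0, 0, 0], "claw": 1},
  {"delta_pos": [0.1, -0.13, 0.011], "rot": [0, 0, 0], "claw": 1},
  {"delta_pos": [0.1, -0.13, 0.011], "rot": [0, 0, 0], "claw": 1},
  {"delta_pos": [0.1, -0.13, 0.011], "rot": [0, 0, 0], "claw": 1},
])

```text
t: 1.3
eef_pos: [0.5351, 0.1065, 0.2386]
tool_rot: [-0.086, 0.996, 0.0, 0.0]
contact_force: [0.4, 1.0, 0.2]
opening: 0.094
grasp_force: 0.0
```

>>> arm_command([
  {"delta_pos": [0.1, -0.11, 0.0], "rot": [0, 0, 0], "claw": 1},
  {"delta_pos": [0.1, -0.11, 0.0], "rot": [0, 0, 0], "claw": 1},
  {"delta_pos": [0.1, -0.11, 0.0], "rot": [0, 0, 0], "claw": 1},
  {"delta_pos": [0.1, -0.11, 0.0], "rot": [0, 0, 0], "claw": 1},
  {"delta_pos": [0.1, -0.11, 0], "rot": [0, 0, 0], "claw": 1},
  {"delta_pos": [0, 0, 0], "rot": [0, 0, 0], "claw": 1},
  {"delta_pos": [0, 0, 0], "rot": [0, 0, 0], "claw": 1},
  {"delta_pos": [0, 0, 0], "rot": [0, 0, 0], "claw": 1},
])

```text
t: 1.97
eef_pos: [0.6589, -0.0287, 0.238]
tool_rot: [-0.086, 0.996, 0.0, -0.0]
contact_force: [-0.5, 1.0, -0.1]
opening: 0.0939
grasp_force: 0.0
```

Run:
```python
from h import *
s=snap('wrist','w1.png'); import pickle; pickle.dump(s,open('w1.pkl','wb'))
st=ctrl.get_state(); print(st['t'],st['eef_pos'],st['tool_rot'],st['joint_pos'])
im=cv2.imread('pics/w1.png'); cv2.imwrite('pics/w1b.png',cv2.resize(im,(800,600),interpolation=cv2.INTER_CUBIC))
```

```text
2.0167 [ 0.65881399 -0.02820183  0.23847057] [-8.64263118e-02  9.96258241e-01  9.80403600e-05 -3.42816538e-05] [-9.83869756e-02  5.33599951e-01  1.11898483e+00  1.80733645e-04
  1.48911132e+00 -1.84226660e+00]
```

View pics/w1b.png

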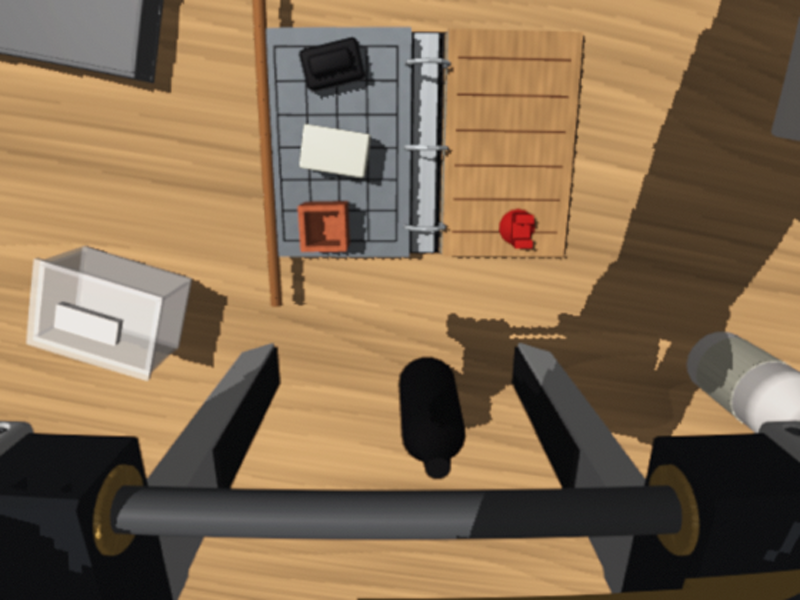

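The wrist view shows the tube (335,150), pot (323,226), scraper (332,63), clip (518,230), rod from (262,0) to (276,305) and the bell at (430,400). I'll measure with masks.

```bash
cat > m.py <<'E'
from h import *
np.set_printoptions(precision=4,suppress=True)
def rect(s,mask,z,name):
    cs=cv2.findContours(mask.astype(np.uint8),cv2.RETR_EXTERNAL,cv2.CHAIN_APPROX_NONE)[0]
    c=max(cs,key=cv2.contourArea)[:,0,:]
    P=np.array([onz(s,u,v,z)[:2] for u,v in c])
    r=cv2.minAreaRect((P*1000).astype(np.float32)); w=r[1]; a=r[2]
    # long axis angle
    la=a if w[0]>=w[1] else a+90
    print(name,'ctr',np.array(r[0])/1000,'size mm',np.array(w),'long axis deg',(la+90)%180-90,'px',c.mean(0))
def roi(s,x0,y0,x1,y1,f):
    im=s['pixels'].astype(int); m=np.zeros(im.shape[:2],bool); m[y0:y1,x0:x1]=f(im[y0:y1,x0:x1]); return m
E
python3 - <<'E'
from m import *; import pickle
s=pickle.load(open('w1.pkl','rb'))
rect(s,roi(s,195,75,270,135,lambda a:(a.min(2)>185)),.0615,'tube')
rect(s,roi(s,195,130,260,185,lambda a:(a[...,0]>a[...,2]*1.7)&(a[...,0]>80)),.0615,'pot')
rect(s,roi(s,195,20,275,70,lambda a:(a.max(2)<45)),.0495,'scraper')
rect(s,roi(s,340,140,385,180,lambda a:(a[...,0]>110)&(a[...,1]<60)),.035,'clip')
for n,u,v,z in [('ridge',330,62,.0575),('tubetop',335,150,.0615),('pottop',323,227,.0615),('jaw',524,232,.0515),('rodfar',277,303,.03),('rod2',263,30,.03),('leaf-near',340,28,.0315),('ring1',441,63,.048),('ring3',436,229,.048)]:
    print(n,onz(s,u/1.4286,v/1.4286,z))
E
```

```text
tube ctr [ 0.5848 -0.0862] size mm [28.9185 44.7419] long axis deg -89.09756851196289 px [232.8156 104.7376]
pot ctr [ 0.6402 -0.0863] size mm [36.8202 35.4811] long axis deg 9.681296348571777 px [226.1163 158.3953]
scraper ctr [ 0.5288 -0.0933] size mm [33.4659 46.6136] long axis deg -68.95567512512207 px [237.1925  46.5031]
clip ctr [0.6202 0.0614] size mm [29.7344 26.0671] long axis deg 10.854177474975586 px [362.859  160.2308]
ridge [ 0.5273 -0.0969  0.0575]
tubetop [ 0.5847 -0.0847  0.0615]
pottop [ 0.6402 -0.0857  0.0615]
jaw [0.6196 0.0633 0.0515]
rodfar [ 0.7157 -0.1191  0.03  ]
rod2 [ 0.5095 -0.1527  0.03  ]
leaf-near [ 0.4996 -0.0971  0.0315]
ring1 [ 0.5134 -0.0215  0.048 ]
ring3 [ 0.6295 -0.0025  0.048 ]
```

Run:
```python
from m import *; import pickle
w=pickle.load(open('w1.pkl','rb'))
print('tray corner from wrist',onz(w,138/1.4286,80/1.4286,.032), onz(w,164/1.4286,2/1.4286,.032),onz(w,2/1.4286,48/1.4286,.032))
for n,b in(('side',(215,310,360,420)),('scene',(160,145,255,205))):
    s=snap(n)
    m=roi(s,*b,lambda a:(a.max(2)-a.min(2)<25)&(a.max(2)<130)).astype(np.uint8)
    m=cv2.morphologyEx(m,cv2.MORPH_CLOSE,np.ones((7,7)))
    c=max(cv2.findContours(m,cv2.RETR_EXTERNAL,cv2.CHAIN_APPROX_NONE)[0],key=cv2.contourArea)
    h=cv2.convexHull(c); q=cv2.approxPolyDP(h,4,True)[:,0]; print(n,q.tolist())
    print(np.array([onz(s,*p,.032)[:2] for p in q]))
```

```text
tray corner from wrist [ 0.5582 -0.2425  0.032 ] [ 0.5011 -0.2267  0.032 ] [ 0.5485 -0.3534  0.032 ]
side [[311, 318], [349, 419], [249, 419], [230, 341]]
[[ 0.5557 -0.2476]
 [ 0.5409 -0.4444]
 [ 0.3906 -0.3871]
 [ 0.3999 -0.24  ]]
scene [[245, 145], [246, 169], [218, 200], [171, 185], [170, 177], [196, 154]]
[[ 0.2707 -0.2935]
 [ 0.4033 -0.2209]
 [ 0.5871 -0.2229]
 [ 0.5816 -0.4002]
 [ 0.5459 -0.4284]
 [ 0.3928 -0.4232]]
```

>>> arm_command([
  {"delta_pos": [-0.018, -0.06, -0.15], "rot": [0, 0, 0], "claw": 0.6},
  {"delta_pos": [-0.018, -0.06, -0.15], "rot": [0, 0, 0], "claw": 0.6},
  {"delta_pos": [-0.018, -0.06, -0.15], "rot": [0, 0, 0], "claw": 0.6},
  {"delta_pos": [-0.018, -0.055, -0.09], "rot": [0, 0, 0], "claw": 0.6},
  {"delta_pos": [0, 0, 0], "rot": [0, 0, 0], "claw": 0.6},
  {"delta_pos": [0, 0, 0], "rot": [0, 0, 0], "claw": 0.6},
], newtons=20)

```text
t: 2.62
eef_pos: [0.641, -0.0873, 0.1038]
tool_rot: [-0.086, 0.996, 0.0, -0.0]
contact_force: [0.1, -0.5, 1.2]
opening: 0.0585
grasp_force: 0.0
```

>>> arm_command([
  {"delta_pos": [0, 0, -0.128], "rot": [0, 0, 0], "claw": 0.6},
  {"delta_pos": [0, 0, -0.128], "rot": [0, 0, 0], "claw": 0.6},
  {"delta_pos": [0, 0, 0], "rot": [0, 0, 0], "claw": 0.6},
  {"delta_pos": [0, 0, 0], "rot": [0, 0, 0], "claw": 0},
  {"delta_pos": [0, 0, 0], "rot": [0, 0, 0], "claw": 0},
  {"delta_pos": [0, 0, 0], "rot": [0, 0, 0], "claw": 0},
  {"delta_pos": [0, 0, 0], "rot": [0, 0, 0], "claw": 0},
  {"delta_pos": [0, 0, 0], "rot": [0, 0, 0], "claw": 0},
], newtons=20)

```text
t: 3.28
eef_pos: [0.6423, -0.0877, 0.0417]
tool_rot: [-0.086, 0.996, -0.0, 0.002]
contact_force: [-0.9, 1.7, 7.6]
opening: 0.0338
grasp_force: 20.0
```

>>> arm_command([
  {"delta_pos": [0, 0, 0.12], "rot": [0, 0, 0], "claw": 0},
  {"delta_pos": [0, 0, 0.15], "rot": [0, 0, 0], "claw": 0},
  {"delta_pos": [-0.02, -0.05, 0.12], "rot": [0, 0, 0], "claw": 0},
  {"delta_pos": [-0.06, -0.14, 0], "rot": [0, 0, 0], "claw": 0},
  {"delta_pos": [-0.06, -0.14, 0], "rot": [0, 0, 0], "claw": 0},
  {"delta_pos": [-0.06, -0.14, 0], "rot": [0, 0, 0], "claw": 0},
  {"delta_pos": [-0.06, -0.14, 0], "rot": [0, 0, 0], "claw": 0},
  {"delta_pos": [-0.06, -0.14, 0], "rot": [0, 0, 0], "claw": 0},
  {"delta_pos": [-0.06, -0.14, 0], "rot": [0, 0, 0], "claw": 0},
  {"delta_pos": [-0.06, -0.14, 0], "rot": [0, 0, 0], "claw": 0},
  {"delta_pos": [-0.06, -0.14, 0], "rot": [0, 0, 0], "claw": 0},
  {"delta_pos": [-0.02, -0.03, 0], "rot": [0, 0, 0], "claw": 0},
])

```text
t: 4.28
eef_pos: [0.5089, -0.3924, 0.1378]
tool_rot: [-0.084, 0.996, -0.001, 0.0]
contact_force: [-0.5, 0.8, 0.2]
opening: 0.0337
grasp_force: 20.0
```

Run:
```python
from h import *; import pickle
s=snap('wrist','w2.png'); pickle.dump(s,open('w2.pkl','wb'))
st=ctrl.get_state(); print(st['t'],st['eef_pos'],st['opening'],st['grasp_force'])
im=cv2.imread('pics/w2.png'); cv2.imwrite('pics/w2b.png',cv2.resize(im,(800,600),interpolation=cv2.INTER_CUBIC))
```

```text
4.3333 [ 0.509088   -0.3914936   0.13761826] 0.033970286372713494 19.998262524604797
```

View pics/w2b.png

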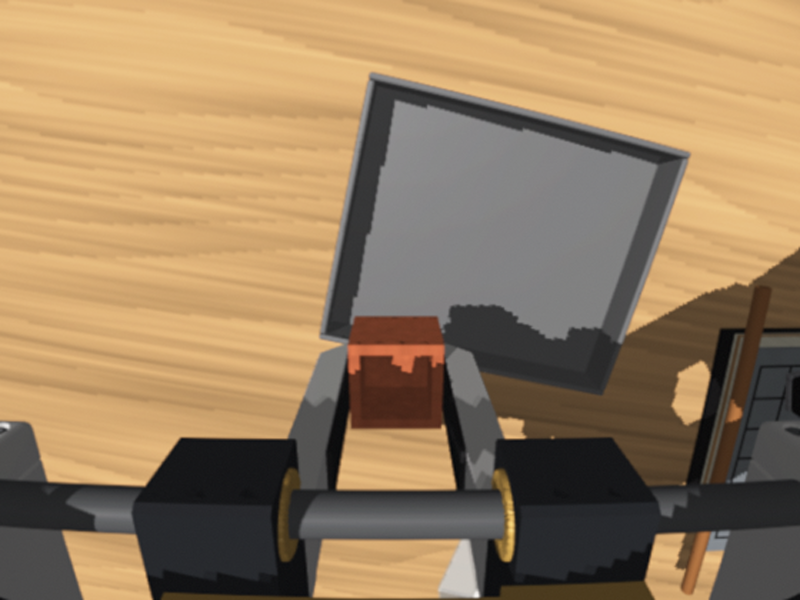

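The tray is fully visible, with rim corners at (370,73), (689,153), (604,393) and (322,338). The pot is held.

Run:
```python
from m import *; import pickle
s=pickle.load(open('w2.pkl','rb'))
P=np.array([onz(s,u/1.42857,v/1.42857,.032)[:2] for u,v in[(370,73),(689,153),(604,393),(322,338)]]);print(P,P.mean(0),np.linalg.norm(P-np.roll(P,1,0),axis=1))
```

```text
[[ 0.3892 -0.4269]
 [ 0.3982 -0.2394]
 [ 0.5547 -0.2453]
 [ 0.5468 -0.4328]] [ 0.4722 -0.3361] [0.1577 0.1877 0.1566 0.1876]
```

>>> arm_command([
  {"delta_pos": [0, 0.024, -0.12], "rot": [0, 0, 0], "claw": 0},
  {"delta_pos": [0, 0.024, -0.14], "rot": [0, 0, 0], "claw": 0},
  {"delta_pos": [0, 0, -0.14], "rot": [0, 0, 0], "claw": 0},
  {"delta_pos": [0, 0, -0.08], "rot": [0, 0, 0], "claw": 0},
  {"delta_pos": [0, 0, 0], "rot": [0, 0, 0], "claw": 0},
  {"delta_pos": [0, 0, 0], "rot": [0, 0, 0], "claw": 0.5},
  {"delta_pos": [0, 0, 0], "rot": [0, 0, 0], "claw": 0.5},
  {"delta_pos": [0, 0, 0], "rot": [0, 0, 0], "claw": 0.5},
  {"delta_pos": [0, 0, 0.12], "rot": [0, 0, 0], "claw": 0.5},
  {"delta_pos": [0, 0, 0.16], "rot": [0, 0, 0], "claw": 0.5},
  {"delta_pos": [0, 0, 0.16], "rot": [0, 0, 0], "claw": 0.5},
  {"delta_pos": [0, 0, 0], "rot": [0, 0, 0], "claw": 0.6},
])

```text
t: 5.33
eef_pos: [0.514, -0.3778, 0.1372]
tool_rot: [-0.086, 0.996, -0.005, 0.005]
contact_force: [0.2, -0.4, 0.4]
opening: 0.0508
grasp_force: 0.0
```

>>> arm_command([
  {"delta_pos": [0.007, 0.14, 0], "rot": [0, 0, 0.0153], "claw": 0.6},
  {"delta_pos": [0.007, 0.14, 0], "rot": [0, 0, 0.0153], "claw": 0.6},
  {"delta_pos": [0.007, 0.14, 0], "rot": [0, 0, 0], "claw": 0.6},
  {"delta_pos": [0.007, 0.14, 0], "rot": [0, 0, 0], "claw": 0.6},
  {"delta_pos": [0.007, 0.14, 0], "rot": [0, 0, 0], "claw": 0.6},
  {"delta_pos": [0.007, 0.14, 0], "rot": [0, 0, 0], "claw": 0.6},
  {"delta_pos": [0.007, 0.14, 0], "rot": [0, 0, 0], "claw": 0.6},
  {"delta_pos": [0.007, 0.14, 0], "rot": [0, 0, 0], "claw": 0.6},
  {"delta_pos": [0, 0, 0], "rot": [0, 0, 0], "claw": 0.6},
  {"delta_pos": [0, 0, 0], "rot": [0, 0, 0], "claw": 0.6},
])

```text
t: 6.17
eef_pos: [0.5258, -0.0945, 0.1282]
tool_rot: [-0.183, 0.983, -0.001, 0.001]
contact_force: [-0.6, -0.9, 0.7]
opening: 0.0565
grasp_force: 0.0
```

>>> arm_command([
  {"delta_pos": [0.006, -0.006, -0.14], "rot": [0, 0, 0], "claw": 0.6},
  {"delta_pos": [0, 0, -0.14], "rot": [0, 0, 0], "claw": 0.6},
  {"delta_pos": [0, 0, -0.08], "rot": [0, 0, 0], "claw": 0.6},
  {"delta_pos": [0, 0, 0], "rot": [0, 0, 0], "claw": 0.6},
  {"delta_pos": [0, 0, 0], "rot": [0, 0, 0], "claw": 0},
  {"delta_pos": [0, 0, 0], "rot": [0, 0, 0], "claw": 0},
  {"delta_pos": [0, 0, 0], "rot": [0, 0, 0], "claw": 0},
  {"delta_pos": [0, 0, 0], "rot": [0, 0, 0], "claw": 0},
], newtons=25)

```text
t: 6.83
eef_pos: [0.5277, -0.0979, 0.0387]
tool_rot: [-0.181, 0.983, -0.001, 0.001]
contact_force: [-0.5, -2.0, 6.4]
opening: 0.0414
grasp_force: 24.9
```

>>> arm_command([
  {"delta_pos": [0, 0, 0.1], "rot": [0, 0, 0], "claw": 0},
  {"delta_pos": [0, 0, 0.15], "rot": [0, 0, 0], "claw": 0},
  {"delta_pos": [0, 0, 0.12], "rot": [0, 0, 0], "claw": 0},
  {"delta_pos": [-0.0465, -0.142, 0], "rot": [0, 0, 0], "claw": 0},
  {"delta_pos": [-0.0465, -0.142, 0], "rot": [0, 0, 0], "claw": 0},
  {"delta_pos": [-0.0465, -0.142, 0], "rot": [0, 0, 0], "claw": 0},
  {"delta_pos": [-0.0465, -0.142, 0], "rot": [0, 0, 0], "claw": 0},
  {"delta_pos": [-0.0465, -0.142, 0], "rot": [0, 0, 0], "claw": 0},
  {"delta_pos": [-0.0465, -0.142, 0], "rot": [0, 0, 0], "claw": 0},
  {"delta_pos": [-0.0465, -0.142, 0], "rot": [0, 0, 0], "claw": 0},
  {"delta_pos": [-0.0465, -0.142, 0], "rot": [0, 0, 0], "claw": 0},
  {"delta_pos": [0, 0, 0], "rot": [0, 0, 0], "claw": 0},
])

```text
t: 7.83
eef_pos: [0.4549, -0.3557, 0.1282]
tool_rot: [-0.151, 0.988, -0.019, -0.018]
contact_force: [-0.3, -0.0, -1.3]
opening: 0.0419
grasp_force: 24.9
```

>>> arm_command([
  {"delta_pos": [0, 0, 0], "rot": [0, 0, 0], "claw": 0},
  {"delta_pos": [0, 0, 0], "rot": [0, 0, 0], "claw": 0},
])

```text
t: 8.0
eef_pos: [0.4558, -0.3518, 0.128]
tool_rot: [-0.153, 0.988, -0.018, -0.018]
contact_force: [-0.1, -0.9, -0.7]
opening: 0.0417
grasp_force: 24.9
```

The last joint hit its limit, so I need a turn back and a tilt correction.

```bash
cat > rr.py <<'E'
import sys,numpy as np
from scipy.spatial.transform import Rotation as R
from workcell import ctrl
s=ctrl.get_state(); a=np.radians((float(sys.argv[1])+90)/2)
d=R.from_quat([np.cos(a),np.sin(a),0,0])*R.from_quat(s['tool_rot']).inv()
print(np.round(s['joint_pos'],3),s['eef_pos'].round(4)); print('rot units',(d.as_rotvec()/(2*np.pi)).round(4))
E
python3 rr.py 95
```

```text
[-0.697  0.429  1.533 -0.054  1.177 -2.554] [ 0.4558 -0.3518  0.128 ]
rot units [ 0.0059 -0.0055 -0.0349]
```

>>> arm_command([
  {"delta_pos": [0, 0, 0], "rot": [0.003, -0.003, -0.018], "claw": 0},
  {"delta_pos": [0, 0, 0], "rot": [0.003, -0.0025, -0.017], "claw": 0},
  {"delta_pos": [-0.083, -0.105, 0], "rot": [0, 0, 0], "claw": 0},
  {"delta_pos": [0, 0, 0], "rot": [0, 0, 0], "claw": 0},
  {"delta_pos": [0, 0, 0], "rot": [0, 0, 0], "claw": 0},
])

```text
t: 8.42
eef_pos: [0.4347, -0.3785, 0.128]
tool_rot: [-0.043, 0.999, 0.0, 0.0]
contact_force: [-0.1, 0.4, -0.4]
opening: 0.0417
grasp_force: 24.9
```

```bash
python3 rr.py 95
```

```text
[-0.78   0.431  1.53   0.     1.181 -2.437] [ 0.4347 -0.3785  0.128 ]
rot units [-0.0001  0.      0.0002]
```

>>> arm_command([
  {"delta_pos": [0, 0, -0.13], "rot": [0, 0, 0], "claw": 0},
  {"delta_pos": [0, 0, -0.14], "rot": [0, 0, 0], "claw": 0},
  {"delta_pos": [0, 0, -0.12], "rot": [0, 0, 0], "claw": 0},
  {"delta_pos": [0, 0, -0.055], "rot": [0, 0, 0], "claw": 0},
  {"delta_pos": [0, 0, 0], "rot": [0, 0, 0], "claw": 0},
  {"delta_pos": [0, 0, 0], "rot": [0, 0, 0], "claw": 0.6},
  {"delta_pos": [0, 0, 0], "rot": [0, 0, 0], "claw": 0.6},
  {"delta_pos": [0, 0, 0], "rot": [0, 0, 0], "claw": 0.6},
  {"delta_pos": [0, 0, 0.13], "rot": [0, 0, 0], "claw": 0.6},
  {"delta_pos": [0, 0, 0.16], "rot": [0, 0, 0], "claw": 0.6},
  {"delta_pos": [0, 0, 0.16], "rot": [0, 0, 0], "claw": 0.6},
  {"delta_pos": [0, 0, 0], "rot": [0, 0, 0], "claw": 0.6},
])

```text
t: 9.42
eef_pos: [0.4374, -0.3808, 0.1381]
tool_rot: [-0.043, 0.999, -0.005, 0.004]
contact_force: [0.6, -1.2, 1.2]
opening: 0.0568
grasp_force: 0.0
```

>>> arm_command([
  {"delta_pos": [0.06, 0.117, 0], "rot": [0, 0, -0.0187], "claw": 0.7},
  {"delta_pos": [0.06, 0.117, 0], "rot": [0, 0, -0.0187], "claw": 0.7},
  {"delta_pos": [0.06, 0.117, 0], "rot": [0, 0, -0.0187], "claw": 0.7},
  {"delta_pos": [0.06, 0.117, 0], "rot": [0, 0, -0.0187], "claw": 0.7},
  {"delta_pos": [0.06, 0.117, 0], "rot": [0, 0, -0.0187], "claw": 0.7},
  {"delta_pos": [0.06, 0.117, 0], "rot": [0, 0, -0.0187], "claw": 0.7},
  {"delta_pos": [0.06, 0.117, 0], "rot": [0, 0, -0.0187], "claw": 0.7},
  {"delta_pos": [0.06, 0.117, 0], "rot": [0, 0, -0.0187], "claw": 0.7},
  {"delta_pos": [0.06, 0.117, 0], "rot": [0, 0, -0.0187], "claw": 0.7},
  {"delta_pos": [0.06, 0.117, 0], "rot": [0, 0, -0.0187], "claw": 0.7},
  {"delta_pos": [0, 0, 0], "rot": [0, 0, -0.0187], "claw": 0.7},
  {"delta_pos": [0, 0, 0], "rot": [0, 0, -0.0187], "claw": 0.7},
])

```text
t: 10.42
eef_pos: [0.5858, -0.0843, 0.1298]
tool_rot: [0.616, 0.788, 0.001, 0.001]
contact_force: [0.4, -0.5, 0.4]
opening: 0.0658
grasp_force: 0.0
```

>>> arm_command([
  {"delta_pos": [0, 0, 0], "rot": [0, 0, -0.0187], "claw": 0.7},
  {"delta_pos": [0, 0, 0], "rot": [0, 0, -0.0187], "claw": 0.7},
  {"delta_pos": [0, 0, 0], "rot": [0, 0, 0], "claw": 0.7},
  {"delta_pos": [0, 0, 0], "rot": [0, 0, 0], "claw": 0.7},
])

```text
t: 10.75
eef_pos: [0.5852, -0.0861, 0.1297]
tool_rot: [0.701, 0.713, 0.001, 0.001]
contact_force: [-0.4, 0.5, -0.9]
opening: 0.066
grasp_force: 0.0
```

```bash
python3 rr.py 1
python3 - <<'E'
from m import *
s=snap('side')
rect(s,roi(s,270,225,320,262,lambda a:(a.min(2)>125)&(a.max(2)-a.min(2)<35)),.0615,'tube')
rect(s,roi(s,270,185,305,215,lambda a:(a[...,0]>90)&(a[...,1]<50)),.04,'clip')
E
```

```text
[-0.208  0.459  1.485  0.     1.196 -0.224] [ 0.5852 -0.0861  0.1297]
rot units [-0.      0.0003  0.0002]
tube ctr [ 0.5855 -0.0879] size mm [30.9119 48.9148] long axis deg -89.30055648088455 px [295.3559 243.8305]Traceback (most recent call last):
  File "<stdin>", line 4, in <module>
  File "m.py", line 5, in rect
    c=max(cs,key=cv2.contourArea)[:,0,:]
      ~~~^^^^^^^^^^^^^^^^^^^^^^^^
ValueError: max() iterable argument is empty
```

>>> arm_command([
  {"delta_pos": [0, 0, -0.14], "rot": [0, 0, 0], "claw": 0.7},
  {"delta_pos": [0, 0, -0.14], "rot": [0, 0, 0], "claw": 0.7},
  {"delta_pos": [0, 0, -0.083], "rot": [0, 0, 0], "claw": 0.7},
  {"delta_pos": [0, 0, 0], "rot": [0, 0, 0], "claw": 0.7},
  {"delta_pos": [0, 0, 0], "rot": [0, 0, 0], "claw": 0},
  {"delta_pos": [0, 0, 0], "rot": [0, 0, 0], "claw": 0},
  {"delta_pos": [0, 0, 0], "rot": [0, 0, 0], "claw": 0},
  {"delta_pos": [0, 0, 0], "rot": [0, 0, 0], "claw": 0},
  {"delta_pos": [0, 0, 0], "rot": [0, 0, 0], "claw": 0},
  {"delta_pos": [0, 0, 0.1], "rot": [0, 0, 0], "claw": 0},
  {"delta_pos": [0, 0, 0.15], "rot": [0, 0, 0], "claw": 0},
  {"delta_pos": [0, 0, 0.12], "rot": [0, 0, 0], "claw": 0},
], newtons=25)

```text
t: 11.8
eef_pos: [0.585, -0.0861, 0.1329]
tool_rot: [0.703, 0.711, 0.0, 0.0]
contact_force: [0.2, -0.1, 0.3]
opening: 0.0295
grasp_force: 25.0
```

>>> arm_command([
  {"delta_pos": [-0.08, -0.118, 0], "rot": [0, 0, 0], "claw": 0},
  {"delta_pos": [-0.08, -0.118, 0], "rot": [0, 0, 0], "claw": 0},
  {"delta_pos": [-0.08, -0.118, 0], "rot": [0, 0, 0], "claw": 0},
  {"delta_pos": [-0.08, -0.118, 0], "rot": [0, 0, 0], "claw": 0},
  {"delta_pos": [-0.08, -0.118, 0], "rot": [0, 0, 0], "claw": 0},
  {"delta_pos": [-0.08, -0.118, 0], "rot": [0, 0, 0], "claw": 0},
  {"delta_pos": [-0.08, -0.118, 0], "rot": [0, 0, 0], "claw": 0},
  {"delta_pos": [0, 0, 0], "rot": [0, 0, 0], "claw": 0},
  {"delta_pos": [0, 0, 0], "rot": [0, 0, 0], "claw": 0},
])

```text
t: 12.55
eef_pos: [0.4442, -0.2939, 0.1311]
tool_rot: [0.704, 0.71, 0.0, 0.0]
contact_force: [0.1, 1.0, -0.3]
opening: 0.0296
grasp_force: 25.0
```

>>> arm_command([
  {"delta_pos": [0, 0, -0.13], "rot": [0, 0, 0], "claw": 0},
  {"delta_pos": [0, 0, -0.14], "rot": [0, 0, 0], "claw": 0},
  {"delta_pos": [0, 0, -0.13], "rot": [0, 0, 0], "claw": 0},
  {"delta_pos": [0, 0, -0.06], "rot": [0, 0, 0], "claw": 0},
  {"delta_pos": [0, 0, 0], "rot": [0, 0, 0], "claw": 0},
  {"delta_pos": [0, 0, 0], "rot": [0, 0, 0], "claw": 0.45},
  {"delta_pos": [0, 0, 0], "rot": [0, 0, 0], "claw": 0.45},
  {"delta_pos": [0, 0, 0], "rot": [0, 0, 0], "claw": 0.45},
  {"delta_pos": [0, 0, 0.13], "rot": [0, 0, 0], "claw": 0.45},
  {"delta_pos": [0, 0, 0.16], "rot": [0, 0, 0], "claw": 0.45},
  {"delta_pos": [0, 0, 0.16], "rot": [0, 0, 0], "claw": 0.45},
  {"delta_pos": [0, 0, 0], "rot": [0, 0, 0], "claw": 0.45},
])

```text
t: 13.55
eef_pos: [0.4476, -0.2942, 0.1361]
tool_rot: [0.703, 0.712, 0.001, 0.006]
contact_force: [0.5, -0.5, 1.5]
opening: 0.0421
grasp_force: 0.0
```

```bash
python3 rr.py -80
python3 - <<'E'
from m import *
s=snap('side','s2.png'); c=snap('scene')
rect(s,roi(s,250,175,330,225,lambda a:(a[...,0]>70)&(a[...,1]<a[...,0]*.45)),.04,'clip')
rect(c,roi(c,275,205,330,250,lambda a:(a[...,0]>90)&(a[...,1]<a[...,0]*.45)),.04,'clip scene')
E
```

```text
[-6.500e-01  3.290e-01  1.652e+00  1.000e-03  1.149e+00 -6.630e-01] [ 0.4476 -0.2942  0.1361]
rot units [ 0.002   0.0005 -0.2242]
clip ctr [0.6196 0.0616] size mm [48.0522 23.6613] long axis deg 69.29978942871094 px [286.4722 201.6111]
clip scene ctr [0.6272 0.0627] size mm [23.5047 28.0474] long axis deg -26.282955169677734 px [299.6154 231.3077]
```

>>> arm_command([
  {"delta_pos": [0.058, 0.118, 0], "rot": [0, 0, -0.0187], "claw": 0.45},
  {"delta_pos": [0.058, 0.118, 0], "rot": [0, 0, -0.0187], "claw": 0.45},
  {"delta_pos": [0.058, 0.118, 0], "rot": [0, 0, -0.0187], "claw": 0.45},
  {"delta_pos": [0.058, 0.118, 0], "rot": [0, 0, -0.0187], "claw": 0.45},
  {"delta_pos": [0.058, 0.118, 0], "rot": [0, 0, -0.0187], "claw": 0.45},
  {"delta_pos": [0.058, 0.118, 0], "rot": [0, 0, -0.0187], "claw": 0.45},
  {"delta_pos": [0.058, 0.118, 0], "rot": [0, 0, -0.0187], "claw": 0.45},
  {"delta_pos": [0.058, 0.118, 0], "rot": [0, 0, -0.0187], "claw": 0.45},
  {"delta_pos": [0.058, 0.118, 0], "rot": [0, 0, -0.0187], "claw": 0.45},
  {"delta_pos": [0.058, 0.118, 0], "rot": [0, 0, -0.0187], "claw": 0.45},
  {"delta_pos": [0.058, 0.118, 0], "rot": [0, 0, -0.0187], "claw": 0.45},
  {"delta_pos": [0.058, 0.118, 0], "rot": [0, 0, -0.0187], "claw": 0.45},
])

```text
t: 14.65
eef_pos: [0.6188, 0.0631, 0.1264]
tool_rot: [0.996, 0.084, -0.001, 0.0]
contact_force: [0.6, -0.4, 0.1]
opening: 0.042
grasp_force: 0.0
```

>>> arm_command([
  {"delta_pos": [0, 0, 0], "rot": [0, 0, 0], "claw": 0.45},
  {"delta_pos": [0, 0, 0], "rot": [0, 0, 0], "claw": 0.45},
])

```text
t: 14.82
eef_pos: [0.6184, 0.0627, 0.1261]
tool_rot: [0.996, 0.088, -0.001, 0.0]
contact_force: [0.2, -0.9, -1.2]
opening: 0.0423
grasp_force: 0.0
```

```bash
python3 rr.py -80
```

```text
[ 4.200e-02  5.290e-01  1.388e+00 -1.000e-03  1.226e+00  1.437e+00] [0.6184 0.0627 0.1261]
rot units [ 0.0001 -0.0004 -0.0002]
```

>>> arm_command([
  {"delta_pos": [0.006, -0.004, -0.14], "rot": [0, 0, 0], "claw": 0.45},
  {"delta_pos": [0, 0, -0.14], "rot": [0, 0, 0], "claw": 0.45},
  {"delta_pos": [0, 0, -0.07], "rot": [0, 0, 0], "claw": 0.45},
  {"delta_pos": [0, 0, 0], "rot": [0, 0, 0], "claw": 0.45},
  {"delta_pos": [0, 0, 0], "rot": [0, 0, 0], "claw": 0},
  {"delta_pos": [0, 0, 0], "rot": [0, 0, 0], "claw": 0},
  {"delta_pos": [0, 0, 0], "rot": [0, 0, 0], "claw": 0},
  {"delta_pos": [0, 0, 0], "rot": [0, 0, 0], "claw": 0},
  {"delta_pos": [0, 0, 0], "rot": [0, 0, 0], "claw": 0},
  {"delta_pos": [0, 0, 0], "rot": [0, 0, 0], "claw": 0},
], newtons=20)

```text
t: 15.65
eef_pos: [0.621, 0.0603, 0.0418]
tool_rot: [0.996, 0.086, 0.001, 0.0]
contact_force: [-1.5, -0.1, 6.8]
opening: 0.0138
grasp_force: 20.0
```

>>> arm_command([
  {"delta_pos": [0, 0, 0.1], "rot": [0, 0, 0], "claw": 0},
  {"delta_pos": [0, 0, 0.15], "rot": [0, 0, 0], "claw": 0},
  {"delta_pos": [0, -0.05, 0.12], "rot": [0, 0, 0], "claw": 0},
  {"delta_pos": [-0.047, -0.136, 0], "rot": [0, 0, 0], "claw": 0},
  {"delta_pos": [-0.047, -0.136, 0], "rot": [0, 0, 0], "claw": 0},
  {"delta_pos": [-0.047, -0.136, 0], "rot": [0, 0, 0], "claw": 0},
  {"delta_pos": [-0.047, -0.136, 0], "rot": [0, 0, 0], "claw": 0},
  {"delta_pos": [-0.047, -0.136, 0], "rot": [0, 0, 0], "claw": 0},
  {"delta_pos": [-0.047, -0.136, 0], "rot": [0, 0, 0], "claw": 0},
  {"delta_pos": [-0.047, -0.136, 0], "rot": [0, 0, 0], "claw": 0},
  {"delta_pos": [-0.047, -0.136, 0], "rot": [0, 0, 0], "claw": 0},
  {"delta_pos": [-0.047, -0.136, 0], "rot": [0, 0, 0], "claw": 0},
])

```text
t: 16.65
eef_pos: [0.5139, -0.2597, 0.1335]
tool_rot: [0.996, 0.086, 0.0, 0.0]
contact_force: [0.3, -0.6, -0.4]
opening: 0.0132
grasp_force: 20.0
```

>>> arm_command([
  {"delta_pos": [0, -0.136, 0], "rot": [0, 0, 0], "claw": 0},
  {"delta_pos": [0, 0, 0], "rot": [0, 0, 0], "claw": 0},
  {"delta_pos": [0, 0, 0], "rot": [0, 0, 0], "claw": 0},
])

```text
t: 16.9
eef_pos: [0.5142, -0.2934, 0.1331]
tool_rot: [0.996, 0.085, 0.0, 0.0]
contact_force: [-0.2, -0.1, 0.4]
opening: 0.0133
grasp_force: 20.0
```

>>> arm_command([
  {"delta_pos": [0, 0, -0.13], "rot": [0, 0, 0], "claw": 0},
  {"delta_pos": [0, 0, -0.14], "rot": [0, 0, 0], "claw": 0},
  {"delta_pos": [0, 0, -0.12], "rot": [0, 0, 0], "claw": 0},
  {"delta_pos": [0, 0, -0.06], "rot": [0, 0, 0], "claw": 0},
  {"delta_pos": [0, 0, 0], "rot": [0, 0, 0], "claw": 0},
  {"delta_pos": [0, 0, 0], "rot": [0, 0, 0], "claw": 0.35},
  {"delta_pos": [0, 0, 0], "rot": [0, 0, 0], "claw": 0.35},
  {"delta_pos": [0, 0, 0], "rot": [0, 0, 0], "claw": 0.35},
  {"delta_pos": [0, 0, 0.13], "rot": [0, 0, 0], "claw": 0.35},
  {"delta_pos": [0, 0, 0.16], "rot": [0, 0, 0], "claw": 0.35},
  {"delta_pos": [0, 0, 0.16], "rot": [0, 0, 0], "claw": 0.35},
  {"delta_pos": [0, 0.1, 0], "rot": [0, 0, 0], "claw": 0.35},
])

```text
t: 17.9
eef_pos: [0.5173, -0.2709, 0.1422]
tool_rot: [0.996, 0.085, 0.005, 0.004]
contact_force: [1.3, -0.1, 1.1]
opening: 0.0328
grasp_force: 0.0
```

>>> arm_command([
  {"delta_pos": [0, 0.14, 0], "rot": [0, 0, 0], "claw": 0.35},
  {"delta_pos": [0, 0.14, 0], "rot": [0, 0, 0], "claw": 0.35},
  {"delta_pos": [-0.05, 0.12, 0], "rot": [0, 0, 0], "claw": 0.35},
  {"delta_pos": [-0.05, 0, 0], "rot": [0, 0, 0], "claw": 0.35},
  {"delta_pos": [0, 0, 0], "rot": [0, 0, 0], "claw": 0.35},
  {"delta_pos": [0, 0, 0], "rot": [0, 0, 0], "claw": 0.35},
])

```text
t: 18.4
eef_pos: [0.4902, -0.1674, 0.1343]
tool_rot: [0.996, 0.086, 0.001, 0.001]
contact_force: [0.2, -0.4, 0.1]
opening: 0.0329
grasp_force: 0.0
```

```bash
python3 rr.py -80
python3 - <<'E'
from m import *; import pickle
s=snap('side'); w=snap('wrist'); c=snap('scene'); pickle.dump((s,w),open('w3.pkl','wb'))
A=cv2.resize(s['pixels'],(400,300)); B=cv2.resize(w['pixels'],(400,300)); C=cv2.resize(s['pixels'][180:420,200:420],(400,300)); D=cv2.resize(c['pixels'][130:280,150:350],(400,300))
cv2.imwrite('pics/m3.png',cv2.cvtColor(np.vstack([np.hstack([A,B]),np.hstack([C,D])]),cv2.COLOR_RGB2BGR))
E
```

```text
[-0.4    0.299  1.696 -0.     1.144  0.998] [ 0.4902 -0.1674  0.1343]
rot units [0.0002 0.0004 0.0002]
```

View pics/m3.png

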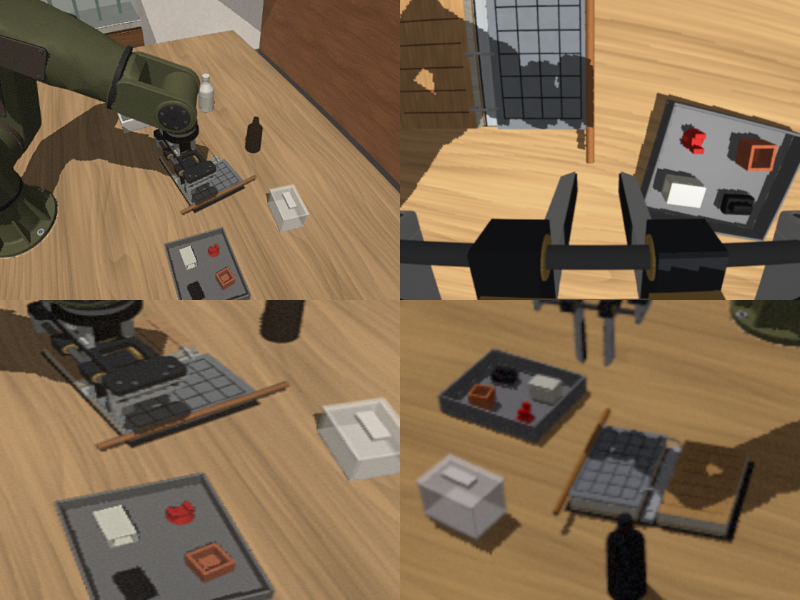

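All four fittings are in the tray and the binder is empty. The near rod tip shows at wrist-tile (591,162), i.e. about (267,227) in the full picture. I'll compute the rod point and the arc.

```bash
cat > arc.py <<'E'
from m import *; import pickle
s,w=pickle.load(open('w3.pkl','rb'))
m=roi(w,245,0,290,240,lambda a:(a[...,0]>90)&(a[...,0]<190)&(a[...,2]<75)&(a[...,0]-a[...,2]>55)).astype(np.uint8)
c=max(cv2.findContours(m,cv2.RETR_EXTERNAL,cv2.CHAIN_APPROX_NONE)[0],key=cv2.contourArea)[:,0]
P=np.array([onz(w,u,v,.033)[:2] for u,v in c]);vx,vy,x0,y0=cv2.fitLine(P.astype(np.float32),cv2.DIST_HUBER,0,.01,.01).ravel()
print('fit yaw',np.degrees(np.arctan(vy/vx)),'at x=.51 y=',y0+(.51-x0)*vy/vx,'at .6',y0+(.6-x0)*vy/vx,'px bbox',c.min(0),c.max(0),'xmin',P[:,0].min(),P[P[:,0].argmin()])
E
python3 arc.py
```

```text
fit yaw 8.611447 at x=.51 y= -0.15756029 at .6 -0.14393067 px bbox [249   0] [271 228] xmin 0.46673431476721106 [ 0.4667 -0.1598]
```

>>> arm_command([
  {"delta_pos": [-0.02, 0.032, -0.1], "rot": [0, 0, 0], "claw": 0.35},
  {"delta_pos": [0, 0, -0.14], "rot": [0, 0, 0], "claw": 0.35},
  {"delta_pos": [0, 0, -0.14], "rot": [0, 0, 0], "claw": 0.35},
  {"delta_pos": [0, 0, -0.1], "rot": [0, 0, 0], "claw": 0.35},
  {"delta_pos": [0, 0, 0], "rot": [0, 0, 0], "claw": 0.35},
  {"delta_pos": [0, 0, 0], "rot": [0, 0, 0], "claw": 0},
  {"delta_pos": [0, 0, 0], "rot": [0, 0, 0], "claw": 0},
  {"delta_pos": [0, 0, 0], "rot": [0, 0, 0], "claw": 0},
  {"delta_pos": [0, 0, 0], "rot": [0, 0, 0], "claw": 0},
], newtons=15)

```text
t: 19.3
eef_pos: [0.4856, -0.1594, 0.0147]
tool_rot: [0.996, 0.086, 0.001, 0.001]
contact_force: [0.5, 16.8, 3.1]
opening: 0.0097
grasp_force: 8.6
```

>>> arm_command([
  {"delta_pos": [0, 0.01, -0.004], "rot": [0, 0, 0], "claw": 0},
  {"delta_pos": [0, 0, 0], "rot": [0, 0, 0], "claw": 0},
  {"delta_pos": [0, 0, 0], "rot": [0, 0, 0], "claw": 0},
])

```text
t: 19.55
eef_pos: [0.4857, -0.1589, 0.0143]
tool_rot: [0.996, 0.086, 0.002, 0.002]
contact_force: [-5.9, -14.1, 10.8]
opening: 0.0096
grasp_force: 15.0
```

>>> arm_command([
  {"delta_pos": [0, -0.005, 0.004], "rot": [0, 0, 0], "claw": 0},
  {"delta_pos": [0, 0, 0], "rot": [0, 0, 0], "claw": 0},
])

```text
t: 19.72
eef_pos: [0.4856, -0.159, 0.0145]
tool_rot: [0.996, 0.086, 0.001, 0.001]
contact_force: [-0.5, -8.0, 5.4]
opening: 0.0095
grasp_force: 15.0
```

```bash
cat > arcr.py <<'E'
import numpy as np,sys
psi=np.radians(9.6); ey=np.array([-np.sin(psi),np.cos(psi),0]); r=.122
th=np.linspace(0,np.pi,25)
p=np.array([-np.cos(t)*ey*r+np.sin(t)*r*np.array([0,0,1]) for t in th])
d=np.diff(p,axis=0)/.25
print('\n'.join('[%.3f, %.3f, %.3f]'%tuple(x) for x in d)); print(p[-1]-p[0])
E
python3 arcr.py
```

```text
[-0.001, 0.004, 0.064]
[-0.002, 0.012, 0.063]
[-0.003, 0.020, 0.060]
[-0.005, 0.028, 0.057]
[-0.006, 0.035, 0.053]
[-0.007, 0.041, 0.048]
[-0.008, 0.047, 0.042]
[-0.009, 0.052, 0.035]
[-0.010, 0.056, 0.028]
[-0.010, 0.060, 0.021]
[-0.010, 0.062, 0.012]
[-0.011, 0.063, 0.004]
[-0.011, 0.063, -0.004]
[-0.010, 0.062, -0.012]
[-0.010, 0.060, -0.021]
[-0.010, 0.056, -0.028]
[-0.009, 0.052, -0.035]
[-0.008, 0.047, -0.042]
[-0.007, 0.041, -0.048]
[-0.006, 0.035, -0.053]
[-0.005, 0.028, -0.057]
[-0.003, 0.020, -0.060]
[-0.002, 0.012, -0.063]
[-0.001, 0.004, -0.064]
[-4.06915742e-02  2.40583033e-01  1.49406909e-17]
```

>>> arm_command([
  {"delta_pos": [-0.001, 0.002, 0.064], "rot": [0, 0, 0], "claw": 0},
  {"delta_pos": [-0.002, 0.012, 0.063], "rot": [0, 0, 0], "claw": 0},
  {"delta_pos": [-0.003, 0.02, 0.06], "rot": [0, 0, 0], "claw": 0},
  {"delta_pos": [-0.005, 0.028, 0.057], "rot": [0, 0, 0], "claw": 0},
  {"delta_pos": [-0.006, 0.035, 0.053], "rot": [0, 0, 0], "claw": 0},
  {"delta_pos": [-0.007, 0.041, 0.048], "rot": [0, 0, 0], "claw": 0},
  {"delta_pos": [0, 0, 0], "rot": [0, 0, 0], "claw": 0},
  {"delta_pos": [0, 0, 0], "rot": [0, 0, 0], "claw": 0},
])

```text
t: 20.38
eef_pos: [0.4799, -0.1253, 0.1023]
tool_rot: [0.996, 0.087, 0.002, 0.003]
contact_force: [-3.3, -16.9, 15.1]
opening: 0.0096
grasp_force: 15.0
```

>>> arm_command([
  {"delta_pos": [0, -0.005, 0.005], "rot": [0, 0, 0], "claw": 0},
  {"delta_pos": [-0.008, 0.047, 0.042], "rot": [0, 0, 0], "claw": 0},
  {"delta_pos": [-0.009, 0.052, 0.035], "rot": [0, 0, 0], "claw": 0},
  {"delta_pos": [-0.01, 0.056, 0.028], "rot": [0, 0, 0], "claw": 0},
  {"delta_pos": [-0.01, 0.06, 0.021], "rot": [0, 0, 0], "claw": 0},
  {"delta_pos": [-0.01, 0.062, 0.012], "rot": [0, 0, 0], "claw": 0},
  {"delta_pos": [-0.011, 0.063, 0.004], "rot": [0, 0, 0], "claw": 0},
  {"delta_pos": [0, 0, 0], "rot": [0, 0, 0], "claw": 0},
])

```text
t: 21.05
eef_pos: [0.4647, -0.0378, 0.1378]
tool_rot: [0.996, 0.087, 0.002, 0.0]
contact_force: [-2.4, -0.2, 10.2]
opening: 0.0091
grasp_force: 15.0
```

>>> arm_command([
  {"delta_pos": [-0.011, 0.064, -0.003], "rot": [0, 0, 0], "claw": 0},
  {"delta_pos": [-0.01, 0.063, -0.011], "rot": [0, 0, 0], "claw": 0},
  {"delta_pos": [-0.01, 0.061, -0.021], "rot": [0, 0, 0], "claw": 0},
  {"delta_pos": [-0.01, 0.057, -0.028], "rot": [0, 0, 0], "claw": 0},
  {"delta_pos": [-0.009, 0.052, -0.035], "rot": [0, 0, 0], "claw": 0},
  {"delta_pos": [-0.008, 0.047, -0.042], "rot": [0, 0, 0], "claw": 0},
  {"delta_pos": [0, 0, 0], "rot": [0, 0, 0], "claw": 0},
])

```text
t: 21.63
eef_pos: [0.4497, 0.0482, 0.1005]
tool_rot: [0.996, 0.087, 0.001, -0.0]
contact_force: [1.8, 3.2, 2.6]
opening: 0.0091
grasp_force: 15.0
```

>>> arm_command([
  {"delta_pos": [-0.007, 0.041, -0.048], "rot": [0, 0, 0], "claw": 0},
  {"delta_pos": [-0.006, 0.035, -0.053], "rot": [0, 0, 0], "claw": 0},
  {"delta_pos": [-0.005, 0.028, -0.057], "rot": [0, 0, 0], "claw": 0},
  {"delta_pos": [-0.003, 0.02, -0.06], "rot": [0, 0, 0], "claw": 0},
  {"delta_pos": [-0.002, 0.012, -0.063], "rot": [0, 0, 0], "claw": 0},
  {"delta_pos": [-0.001, 0.004, -0.064], "rot": [0, 0, 0], "claw": 0},
  {"delta_pos": [0, 0, 0], "rot": [0, 0, 0], "claw": 0},
])

```text
t: 22.22
eef_pos: [0.4437, 0.0813, 0.0135]
tool_rot: [0.996, 0.087, 0.0, 0.0]
contact_force: [2.4, 0.5, -1.9]
opening: 0.0097
grasp_force: 15.0
```

>>> arm_command([
  {"delta_pos": [0, 0, 0], "rot": [0, 0, 0], "claw": 0.35},
  {"delta_pos": [0, 0, 0], "rot": [0, 0, 0], "claw": 0.35},
  {"delta_pos": [0, 0, 0], "rot": [0, 0, 0], "claw": 0.35},
  {"delta_pos": [0, 0, 0.1], "rot": [0, 0, 0], "claw": 0.35},
  {"delta_pos": [0, 0, 0.15], "rot": [0, 0, 0], "claw": 0.35},
  {"delta_pos": [0, 0, 0.15], "rot": [0, 0, 0], "claw": 0.35},
  {"delta_pos": [0, 0, 0.15], "rot": [0, 0, 0], "claw": 0.35},
  {"delta_pos": [0, 0, 0.15], "rot": [0, 0, 0], "claw": 0.35},
  {"delta_pos": [0, 0, 0.15], "rot": [0, 0, 0], "claw": 0.35},
  {"delta_pos": [-0.046, 0.12, 0.08], "rot": [0, 0, 0], "claw": 0.2},
  {"delta_pos": [-0.046, 0.12, 0], "rot": [0, 0, 0], "claw": 0},
  {"delta_pos": [-0.046, 0.12, 0], "rot": [0, 0, 0], "claw": 0},
])

```text
t: 23.22
eef_pos: [0.4089, 0.1722, 0.2492]
tool_rot: [0.996, 0.086, 0.002, -0.0]
contact_force: [1.0, -0.0, -0.6]
opening: 0.0166
grasp_force: 0.0
```

>>> arm_command([
  {"delta_pos": [-0.046, 0.12, 0], "rot": [0, 0, 0], "claw": 0},
  {"delta_pos": [-0.046, 0.12, 0], "rot": [0, 0, 0], "claw": 0},
  {"delta_pos": [-0.046, 0.12, 0], "rot": [0, 0, 0], "claw": 0},
  {"delta_pos": [-0.046, 0.12, 0], "rot": [0, 0, 0], "claw": 0},
  {"delta_pos": [0, 0, 0], "rot": [0, 0, 0], "claw": 0},
  {"delta_pos": [0, 0, 0], "rot": [0, 0, 0], "claw": 0},
  {"delta_pos": [0, 0, 0], "rot": [0, 0, 0], "claw": 0},
])

```text
t: 23.8
eef_pos: [0.3632, 0.291, 0.2475]
tool_rot: [0.996, 0.087, 0.0, 0.0]
contact_force: [-0.5, -0.5, -0.7]
opening: 0.0005
grasp_force: 0.0
```

```bash
python3 rr.py -80
python3 - <<'E'
from h import *; import pickle
s=snap('wrist'); pickle.dump(s,open('w4.pkl','wb')); c=snap('scene')
B=cv2.resize(s['pixels'][0:300],(800,428),interpolation=cv2.INTER_CUBIC); C=cv2.resize(c['pixels'][140:290,140:490],(400,171)); D=np.hstack([C,np.zeros((171,400,3),np.uint8)])
cv2.imwrite('pics/w4b.png',cv2.cvtColor(np.vstack([B,D]),cv2.COLOR_RGB2BGR))
E
```

```text
[ 5.970e-01  7.700e-02  1.687e+00 -1.000e-03  1.378e+00  1.995e+00] [0.3632 0.291  0.2475]
rot units [0.0001 0.0001 0.0002]
```

View pics/w4b.png

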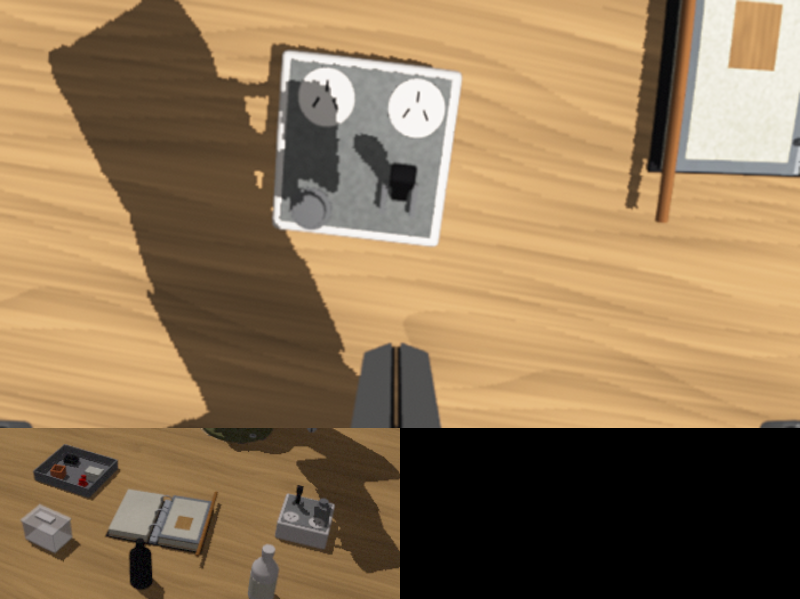

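The leaf lies turned over with the rod on the right. The switch's top corners are (285,51), (461,73), (438,245) and (275,225), the button is at (312,209) and the lever at (402,180).

Run:
```python
from m import *; import pickle
s=pickle.load(open('w4.pkl','rb')); k=560/800
P=np.array([onz(s,u*k,v*k,.055)[:2] for u,v in[(285,51),(461,73),(438,245),(275,225)]])
C=P.mean(0); print(P,C,np.linalg.norm(P-np.roll(P,1,0),axis=1))
e=(P[0]+P[1]-P[2]-P[3]); psi=np.arctan2(e[1],e[0]); f=(P[0]+P[3]-P[1]-P[2]); print(np.degrees(psi),np.degrees(np.arctan2(f[1],f[0]))-90)
ex=np.array([np.cos(psi),np.sin(psi)]); ey=np.array([-ex[1],ex[0]])
print('button geo',C-.046*ex+.035*ey,'seen',onz(s,312*k,208*k,.0675))
L=C-.030*ex-.030*ey; print('axle',L,'dropped grip',L-(.065+.027-.030)*ex,'up grip',L+.064*np.sin(.3)*ex,'seen top',onz(s,402*k,182*k,.118))
```

```text
[[0.4968 0.3932]
 [0.5034 0.2682]
 [0.3786 0.2602]
 [0.3725 0.3861]] [0.4378 0.3269] [0.1245 0.1252 0.1251 0.1261]
3.476991144679839 2.9071842399675205
button geo [0.3898 0.3591] seen [0.392  0.3579 0.0675]
axle [0.4097 0.2951] dropped grip [0.3478 0.2914] up grip [0.4286 0.2963] seen top [0.425  0.2976 0.118 ]
```

>>> arm_command([
  {"delta_pos": [0.055, 0.135, 0], "rot": [0, 0, 0], "claw": 0},
  {"delta_pos": [0.056, 0.135, -0.03], "rot": [0, 0, 0], "claw": 0},
  {"delta_pos": [0, 0, -0.14], "rot": [0, 0, 0], "claw": 0},
  {"delta_pos": [0, 0, -0.14], "rot": [0, 0, 0], "claw": 0},
  {"delta_pos": [0, 0, -0.14], "rot": [0, 0, 0], "claw": 0},
  {"delta_pos": [0, 0, -0.14], "rot": [0, 0, 0], "claw": 0},
  {"delta_pos": [0, 0, -0.05], "rot": [0, 0, 0], "claw": 0},
  {"delta_pos": [0, 0, 0], "rot": [0, 0, 0], "claw": 0},
  {"delta_pos": [0, 0, 0], "rot": [0, 0, 0], "claw": 0},
])

```text
t: 24.65
eef_pos: [0.3915, 0.3582, 0.0877]
tool_rot: [0.996, 0.086, -0.0, 0.0]
contact_force: [-0.3, 0.2, 1.0]
opening: 0.0004
grasp_force: 0.0
```

>>> arm_command([
  {"delta_pos": [0, 0, -0.05], "rot": [0, 0, 0], "claw": 0},
  {"delta_pos": [0, 0, -0.03], "rot": [0, 0, 0], "claw": 0},
  {"delta_pos": [0, 0, -0.02], "rot": [0, 0, 0], "claw": 0},
  {"delta_pos": [0, 0, -0.014], "rot": [0, 0, 0], "claw": 0},
  {"delta_pos": [0, 0, 0], "rot": [0, 0, 0], "claw": 0},
  {"delta_pos": [0, 0, 0], "rot": [0, 0, 0], "claw": 0},
  {"delta_pos": [0, 0, 0], "rot": [0, 0, 0], "claw": 0},
])

```text
t: 25.23
eef_pos: [0.3917, 0.359, 0.0599]
tool_rot: [0.996, 0.086, 0.001, -0.0]
contact_force: [2.3, -1.3, 4.7]
opening: 0.0006
grasp_force: 2.4
```

>>> arm_command([
  {"delta_pos": [0, 0, -0.003], "rot": [0, 0, 0], "claw": 0},
  {"delta_pos": [0, 0, 0], "rot": [0, 0, 0], "claw": 0},
  {"delta_pos": [0, 0, 0.1], "rot": [0, 0, 0], "claw": 0},
  {"delta_pos": [0, 0, 0.15], "rot": [0, 0, 0], "claw": 0},
  {"delta_pos": [0, 0, 0.15], "rot": [0, 0, 0], "claw": 0},
  {"delta_pos": [0, 0, 0.15], "rot": [0, 0, 0], "claw": 0},
  {"delta_pos": [-0.05, -0.13, 0.1], "rot": [0, 0, 0], "claw": 0.4},
  {"delta_pos": [-0.05, -0.13, 0], "rot": [0, 0, 0], "claw": 0.4},
  {"delta_pos": [-0.05, 0, 0], "rot": [0, 0, 0], "claw": 0.4},
  {"delta_pos": [-0.05, 0, 0], "rot": [0, 0, 0], "claw": 0.4},
  {"delta_pos": [0, 0, 0], "rot": [0, 0, 0], "claw": 0.4},
  {"delta_pos": [0, 0, 0], "rot": [0, 0, 0], "claw": 0.4},
])

```text
t: 26.23
eef_pos: [0.341, 0.2955, 0.2199]
tool_rot: [0.996, 0.087, 0.0, 0.0]
contact_force: [-0.7, 0.6, 0.2]
opening: 0.0362
grasp_force: 0.0
```

```bash
python3 rr.py -86.8
python3 - <<'E'
from h import *; import pickle
s=snap('wrist'); pickle.dump(s,open('w5.pkl','wb')); c=snap('side')
B=cv2.resize(s['pixels'][0:300],(800,428),interpolation=cv2.INTER_CUBIC); C=cv2.resize(c['pixels'][125:190,140:240],(263,171),interpolation=cv2.INTER_CUBIC); D=np.hstack([C,np.zeros((171,537,3),np.uint8)])
cv2.imwrite('pics/w5b.png',cv2.cvtColor(np.vstack([B,D]),cv2.COLOR_RGB2BGR))
E
```

```text
[ 0.633  0.065  1.764 -0.     1.312  2.03 ] [0.341  0.2955 0.2199]
rot units [ 0.0001  0.     -0.0188]
```

View pics/w5b.png

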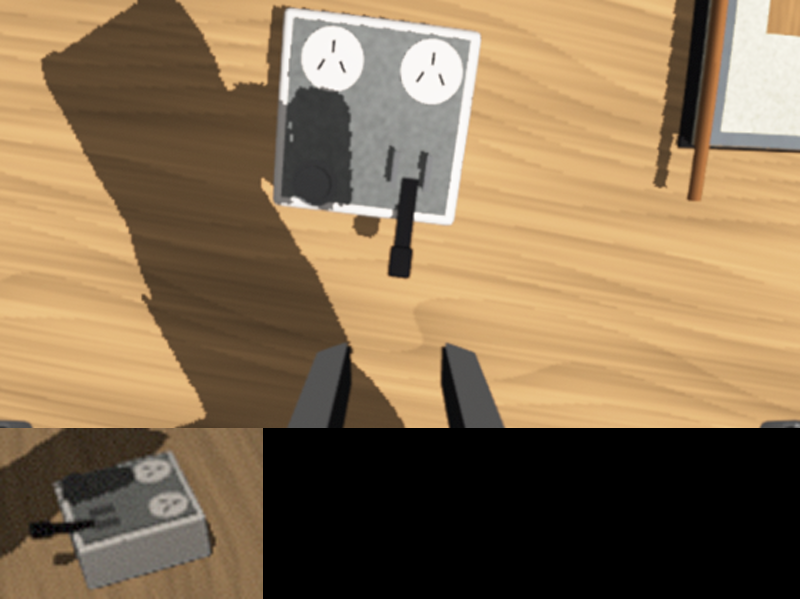

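The lever has dropped, with its grip at (400,262). I'll pinch it across its width and follow the arc.

Run:
```python
from m import *; import pickle
s=pickle.load(open('w5.pkl','rb')); print('seen',onz(s,280,183.4,.07), 'tip',onz(s,279.6,193,.066))
psi=np.radians(3.2); ex=np.array([np.cos(psi),np.sin(psi),0]); A=np.array([.4097,.2951,.05])
th=np.linspace(1.65,0,13)-.3
p=np.array([A+.064*(-np.sin(t)*ex+np.cos(t)*np.array([0,0,1])) for t in th]); print(p[0],p[-1])
print(np.round(np.diff(p,axis=0)/.25,3).tolist())
```

```text
seen [0.3478 0.2934 0.07  ] tip [0.3371 0.2919 0.066 ]
[0.3474 0.2916 0.064 ] [0.4286 0.2962 0.1111]
[[0.01, 0.001, 0.034], [0.015, 0.001, 0.032], [0.019, 0.001, 0.03], [0.023, 0.001, 0.027], [0.026, 0.001, 0.023], [0.029, 0.002, 0.02], [0.032, 0.002, 0.015], [0.033, 0.002, 0.011], [0.035, 0.002, 0.006], [0.035, 0.002, 0.002], [0.035, 0.002, -0.003], [0.034, 0.002, -0.008]]
```

>>> arm_command([
  {"delta_pos": [0.027, -0.016, -0.1], "rot": [0, 0, -0.0188], "claw": 0.4},
  {"delta_pos": [0, 0, -0.14], "rot": [0, 0, 0], "claw": 0.4},
  {"delta_pos": [0, 0, -0.14], "rot": [0, 0, 0], "claw": 0.4},
  {"delta_pos": [0, 0, -0.12], "rot": [0, 0, 0], "claw": 0.4},
  {"delta_pos": [0, 0, 0], "rot": [0, 0, 0], "claw": 0.4},
  {"delta_pos": [0, 0, 0], "rot": [0, 0, 0], "claw": 0.4},
])

```text
t: 26.83
eef_pos: [0.3479, 0.2908, 0.0944]
tool_rot: [1.0, 0.028, -0.001, 0.001]
contact_force: [0.5, 0.1, 1.7]
opening: 0.0379
grasp_force: 0.0
```

>>> arm_command([
  {"delta_pos": [0, 0.005, -0.1], "rot": [0, 0, 0], "claw": 0.4},
  {"delta_pos": [0, 0, -0.097], "rot": [0, 0, 0], "claw": 0.4},
  {"delta_pos": [0, 0, 0], "rot": [0, 0, 0], "claw": 0.4},
  {"delta_pos": [0, 0, 0], "rot": [0, 0, 0], "claw": 0},
  {"delta_pos": [0, 0, 0], "rot": [0, 0, 0], "claw": 0},
  {"delta_pos": [0, 0, 0], "rot": [0, 0, 0], "claw": 0},
  {"delta_pos": [0, 0, 0], "rot": [0, 0, 0], "claw": 0},
  {"delta_pos": [0, 0, 0], "rot": [0, 0, 0], "claw": 0},
], newtons=12)

```text
t: 27.5
eef_pos: [0.3488, 0.2934, 0.0473]
tool_rot: [1.0, 0.027, 0.001, -0.001]
contact_force: [-2.5, 7.1, 4.0]
opening: 0.0159
grasp_force: 12.0
```

Gripped at 16 mm, which matches the grip's width. Now the arc.

>>> arm_command([
  {"delta_pos": [0.01, 0.004, 0.034], "rot": [0, 0, 0], "claw": 0},
  {"delta_pos": [0.015, 0.003, 0.032], "rot": [0, 0, 0], "claw": 0},
  {"delta_pos": [0.019, 0.001, 0.03], "rot": [0, 0, 0], "claw": 0},
  {"delta_pos": [0.023, 0.001, 0.027], "rot": [0, 0, 0], "claw": 0},
  {"delta_pos": [0.026, 0.001, 0.023], "rot": [0, 0, 0], "claw": 0},
  {"delta_pos": [0.029, 0.002, 0.02], "rot": [0, 0, 0], "claw": 0},
  {"delta_pos": [0.032, 0.002, 0.015], "rot": [0, 0, 0], "claw": 0},
  {"delta_pos": [0.033, 0.002, 0.011], "rot": [0, 0, 0], "claw": 0},
  {"delta_pos": [0.035, 0.002, 0.006], "rot": [0, 0, 0], "claw": 0},
  {"delta_pos": [0.035, 0.002, 0.002], "rot": [0, 0, 0], "claw": 0},
  {"delta_pos": [0.035, 0.002, -0.003], "rot": [0, 0, 0], "claw": 0},
  {"delta_pos": [0.03, 0.002, -0.007], "rot": [0, 0, 0], "claw": 0},
])

```text
t: 28.5
eef_pos: [0.4298, 0.298, 0.0932]
tool_rot: [1.0, 0.027, 0.0, 0.0]
contact_force: [-0.8, 0.8, 3.9]
opening: 0.016
grasp_force: 12.0
```

>>> arm_command([
  {"delta_pos": [0, 0, 0], "rot": [0, 0, 0], "claw": 0},
  {"delta_pos": [0, 0, 0], "rot": [0, 0, 0], "claw": 0},
  {"delta_pos": [0, 0, 0], "rot": [0, 0, 0], "claw": 0},
])

```text
t: 28.75
eef_pos: [0.4292, 0.298, 0.0932]
tool_rot: [1.0, 0.027, 0.001, 0.0]
contact_force: [1.8, 2.2, 3.4]
opening: 0.0161
grasp_force: 12.0
```

Past the balance point and at the stop position. I'll release, lift straight up, back off and check.

>>> arm_command([
  {"delta_pos": [0, 0, 0], "rot": [0, 0, 0], "claw": 0.4},
  {"delta_pos": [0, 0, 0], "rot": [0, 0, 0], "claw": 0.4},
  {"delta_pos": [0, 0, 0], "rot": [0, 0, 0], "claw": 0.4},
  {"delta_pos": [0, 0, 0], "rot": [0, 0, 0], "claw": 0.4},
  {"delta_pos": [0, 0, 0.08], "rot": [0, 0, 0], "claw": 0.4},
  {"delta_pos": [0, 0, 0.13], "rot": [0, 0, 0], "claw": 0.4},
  {"delta_pos": [0, 0, 0.15], "rot": [0, 0, 0], "claw": 0.4},
  {"delta_pos": [0, 0, 0.15], "rot": [0, 0, 0], "claw": 0.4},
  {"delta_pos": [-0.1, 0, 0], "rot": [0, 0, 0], "claw": 0.4},
  {"delta_pos": [-0.13, 0, 0], "rot": [0, 0, 0], "claw": 0.4},
  {"delta_pos": [-0.1, 0, 0], "rot": [0, 0, 0], "claw": 0.4},
  {"delta_pos": [0, 0, 0], "rot": [0, 0, 0], "claw": 0.4},
])

```text
t: 29.75
eef_pos: [0.343, 0.2979, 0.2209]
tool_rot: [1.0, 0.028, -0.0, 0.0]
contact_force: [0.5, 0.2, -0.2]
opening: 0.0372
grasp_force: 0.0
```

>>> arm_command([
  {"delta_pos": [0, 0, 0], "rot": [0, 0, 0], "claw": 0.4},
  {"delta_pos": [0, 0, 0], "rot": [0, 0, 0], "claw": 0.4},
])

```text
t: 29.92
eef_pos: [0.3465, 0.2981, 0.2208]
tool_rot: [1.0, 0.027, 0.0, 0.0]
contact_force: [0.8, -0.9, 0.1]
opening: 0.0374
grasp_force: 0.0
```

Run:
```python
from h import *
s=snap('side')['pixels']; w=snap('wrist')['pixels']; c=snap('scene')['pixels']
r=lambda a:cv2.resize(a,(400,300),interpolation=cv2.INTER_CUBIC)
cv2.imwrite('pics/f.png',cv2.cvtColor(np.vstack([np.hstack([r(s),r(w)]),np.hstack([r(s[180:420,200:420]),r(c[140:290,150:450])])]),cv2.COLOR_RGB2BGR)); print(ctrl.get_state()['eef_pos'])
```

```text
[0.34668278 0.29791442 0.22042046]
```

View pics/f.png

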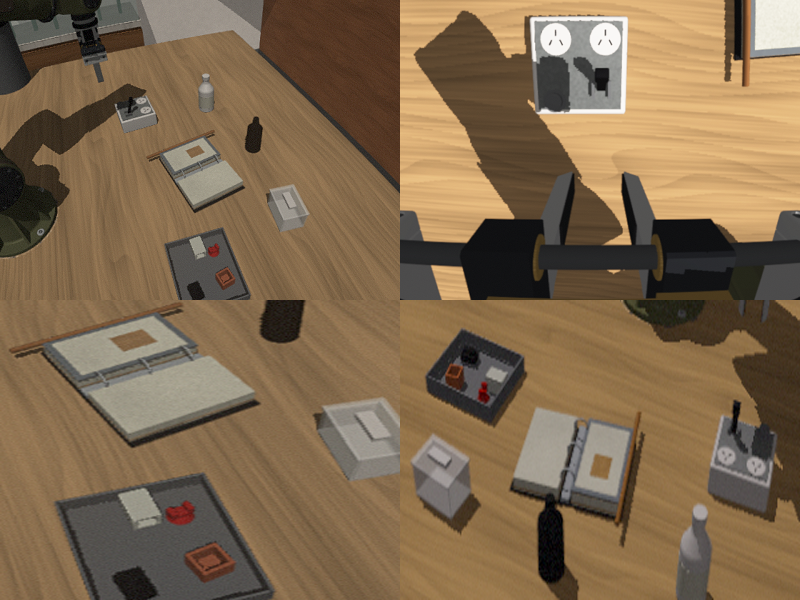

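The lever is up, the button is out, the leaf is turned and four fittings are in the tray. The tube seems to have been nudged, so I'll check that it is inside.

Run:
```python
from m import *
s=snap('side')
print(ctrl.get_state()['t'])
m=roi(s,255,325,300,370,lambda a:(a.min(2)>125)&(a.max(2)-a.min(2)<40)); rect(s,m,.034,'tube')
p=onz(s,277,346,.034)[:2]; c=np.radians(-2.4); d=p-[.472,-.336]; print(p,'tray',d[0]*np.cos(c)+d[1]*np.sin(c),-d[0]*np.sin(c)+d[1]*np.cos(c))
```

```text
30.1167
tube ctr [ 0.4771 -0.2743] size mm [29.6973 44.7772] long axis deg -89.05761224031448 px [276.1324 343.4265]
[ 0.4764 -0.2804] tray 0.002018429168204201 0.055754946393198675
```

```bash
python3 -c "
from workcell import ctrl
print(ctrl.job_done())"
```

```text
the job is handed in; nothing more can be done
None
```

I handed the job in at about 30 s: all four fittings present (pot, scraper, long tube, clip) are in the tray, the leaf is turned over, and the switch was tripped and its lever lifted back up; the last pictures confirm this, but the hand-in returned no verdict, and the last joint briefly read -2.554 against its -2.55 limit during the scraper carry.

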